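Load-test a battery pack on the repair bench

ROBOT

A 7-joint arm with a two-finger parallel gripper is mounted at the origin on the work surface. World frame = base frame: x ahead of the robot, y to its left, z up, the work surface at z = 0. Lengths are in m, angles in rad, forces in N, time in s.
With the tool pointing down it reaches from about 0.4 to 0.85 m from the base axis. Payload 10.4 kg.
Tool frame: the origin (TCP) lies between the finger pads; the fingertips stand manip.finger_overhang ahead of it and the grasp point (between the pads) lies 11 mm behind it (manip.finger_overhang is the distance from the TCP to the fingertips, in m); x points along the fingers, z is the direction in which the jaws open and shut, and the axes are right-handed (so a half turn about x gives the same grasp; the last joint's range is limited). The gripper opens to 85 mm and grips with 20 to 120 N. Pads are 22 mm wide; open, the fingers measure 114 mm over their backs; the gripper's body (76 mm by 85 mm) begins 54 mm behind the grasp point. The pads swing forward as they close: fully open they stand 13 mm farther back than shut.
Start: joints at [-1.217, 0.332, -0.065, 1.46, 0.022, 1.35, -0.088], TCP at [0.23, 0.581, 0.239] pointing down, gripper open.
Joint ranges: [-2.6, 2.6], [-0.5, 2.12], [-1.47, 1.34], [0.16, 2.42], [-1.27, 4.41], [0.06, 2.06], [-2.6, 2.6]. Speed limits (rad/s): [2.22, 2.22, 2.79, 2.79, 3.14, 3.14, 3.14].

INTERFACE

Orientations are given as a unit quaternion [x, y, z, w].
In Python, from workcell import get_obs, camera, workorder, manip gives the robot as it stands. The module is installed in compiled form; this text tells all that it offers.
- The arm moves only by the tool play_rows, never from a script. Its argument "increments" is text: rows parted by semicolons, each of 4 numbers parted by spaces: the shift along the tool's x, y, z in m, then the turn about the tool's x in rad. A call has 1 to 20 rows; each row shifts and turns the pose as measured when the row begins, along the tool's axes as they then stand; what a row does not reach is not made up. A row lasts 1/10 s, in which the tool goes at most 50 mm and 8.59 degrees, less where a joint would pass 70% of its speed; a pose out of reach is approached as far as the arm can. A call is refused whole if a number of a shift passes 0.05 or a number of a turn 0.15, either way. A call with a gripper value outside its range is refused whole. "hand" is the gripper command: -1 is fully open, 1 is shut, values between are in proportion, set as the call begins (left out, the last holds). The fingers move at their own pace and stop on an object; "squeeze" is the grip in N (left out, the last holds). Time passes only in rows, so rows that do not move let the fingers close. It gives the time, the measured TCP pose, the force and the opening at its end, in the units of the state.
- get_obs(): the state, without advancing time (a new reading comes with each control period).
- camera(name): name is "side" or "top"; returns a dict with "img" (384x512x3 uint8, blue, green, red), "fov_y" (degrees; the focal length in pixels is half the picture's height over the tangent of half this angle, whatever the lens; pixels are square), "cx", "cy" (the principal point, pixels), "R" (3x3) and "t" (3): a world point X has camera coordinates R X + t. Camera axes: x right, y down, z forward; pixel columns grow to the right and rows downward; lengths in m; the calibration is good to about 2 mm. A picture is of the moment at which its call begins. There is no depth.
- workorder.hand_in(): hands the job in, once; it reports no verdict.
The state is a dict: "clock": time; "joint_pos": joint angles; "joint_velocities": joint speeds; "tau": joint torques, N m; "position": TCP position; "ee_rot": TCP orientation; "ft_force": force on the tool from outside, world axes, zero at the start; "torque": the same for the moment, N m; "grip_width": opening from 0.0 (shut) to 1.0 (fully open).
Only numpy, scipy, OpenCV 4.12 (cv2) and the standard library are available. Lean on these libraries where they do the work, as an engineer would, in place of code of your own. Each camera call takes 0.05 s, during which the arm holds its last target.

TASK

Load-test the battery pack: first swing the tester's load lever all the way back to its zero stop, the end of the scale farther from the contact plate, then lift the battery pack (the bigger of the two hanging things) up off its hook, stand it gently upright in the middle of the steel contact plate, square to the plate, and let go. With the pack in place, swing the load lever until it lines up with the set pointer on the scale, let go of it, and then press the start button fully down and release it. Do not move the set pointer, and leave the other things on the bench and the hanging detector as they are.

Things in the scene. Friction and masses are not known exactly. Their poses are not given: they have to be found in the camera images.
- tester: Grey battery load tester, fixed, 240 (x) x 340 (y) x 80 mm. Origin: centre of its underside; front faces -x. Left part (y 40 to 170 mm): low deck 30 mm high with the contact plate. Right part (y -170 to 40 mm): console, flat top 80 mm high, with the lever, scale, pointer and start button, and a display 12 mm high on top at x 63 to 113, y -52 to 32 mm.
- contact_plate (a point): Centre of the top face of the steel contact plate on the tester's low deck, 36 mm above the table. The plate is 100 mm (its x) x 120 mm (its y); axes as the tester's.
- lever_pivot (a point): Point on the lever's upright hinge axis, at the height of the console's top (80 mm). Axes as the tester's. In the tester's frame it is at (35, -65, 80) mm.
- load_lever (a joint): Load lever: flat steel arm turning in the horizontal plane, 11 to 19 mm above the console's top, an upright grip at its end. Rad: 0 at the zero stop (arm points 235 degrees counter-clockwise from the tester's +x, seen from above), growing clockwise seen from above to 1.95 at the other stop. Stays where it is left; takes about 2 N at the grip.
- lever_grip (a point): Middle of the lever's grip, 85 mm from the hinge axis, 50 mm above the console's top. The grip is an upright round black handle 22 mm across, from 19 to 70 mm above the console's top. The x axis points outwards along the arm, which ends in a narrow index 101 mm from the hinge axis.
- set_pointer (a joint): Set pointer: a flat dark steel arrow, 8 mm high, on the scale around the same hinge, under the lever's path (the lever passes above and inside it). Value in rad, same zero and same sense as the load lever, so the lever lines up with it when both values are equal. Not to be moved.
- pointer_tip (a point): Inner tip of the set pointer, 104 mm from the hinge axis, 8 mm above the console's top. Its x axis points outwards from the hinge axis.
- start_button (a joint): Travel of the start button in m: 0 up, 0.006 fully down; sprung, about 5 N to push down.
- start_button_top (a point): Centre of the top of the round black start button (40 mm across, in a 56 mm steel housing), at the console's far right corner; its top is 22 mm above the console's top and it is pressed straight down.
- battery_pack: Battery pack, grey, about 0.4 kg, hanging on a hook. Origin: centre of its underside. Case 50 (x) x 76 (y) x 90 (z) mm; on top a D-handle 54 mm wide (y), 16 mm thick (x): two uprights from 90 mm up, top bar 135 to 151 mm up, opening 34 mm wide and 45 mm high. Can be gripped from above across the handle's outer sides (54 mm, along y), hook between the fingers.
- pack_handle (a point): Middle of the underside of the pack's handle bar, 135 mm above the pack's underside, where the hook carries it.
- pack_hook (a point): Where the handle bar rests on the hook: top of its level arm (10 mm thick), 170 mm above the table. Axes as the stand's: the arm comes from a post 65 mm away in +x (16 mm across, 168 mm high); its tip, 28 mm away in -x, turns up to 13 mm above this point. To unhook, raise the pack 15 to 33 mm, then draw it 80 mm to -x.
- detector: Detector, the smaller hanging thing: grey case 24 x 46 x 80 mm with a thin handle, 120 mm high in all, hanging on the other stand of the same make (hook arm at the same height). Leave it hanging. Origin: centre of its underside.
- multimeter: Multimeter lying flat, 150 x 75 x 34 mm; bystander. Origin: centre of its underside.
- solder_reel: Reel of solder standing on end, 60 mm across, 50 mm high; bystander. Origin: centre of its underside.
- screwdriver: Screwdriver lying on the table; bystander.
- flux_jar: Jar, 64 mm across, 75 mm high; bystander. Origin: centre of its underside.
- brush: Cleaning brush lying on the table; bystander.
- parts_tray: Low open tray 100 x 120 x 30 mm; bystander. Origin: centre of its underside.
Mind the look-alikes: they are no part of the job. What is shaped like the battery_pack but orange is not meant. What is shaped like the part that bears pack_hook but turquoise is not meant.

How it is judged:
By the outcome, as a careful person would: the job done as asked, in the order asked, and still so for the second after the job is handed in, with the robot touching nothing.
It also fails if it takes over 72 s, if anything falls off the work surface, if the arm or the gripper's body presses on something with over 40 N, if the wrist force passes 120 N, or if a joint passes its speed limit or range.

## Working session

There is one attempt and no reset: what is moved stays moved. The work goes in short steps, Python scripts to look and compute and a tool call to move; the robot and the scene stay as the last step left them, time stands still between calls to the robot, and variables do not carry over. Pictures are saved under pics/ and viewed, and the job is handed in when it is done.

Besides the shell and the picture viewer there is one more tool, called after "Call:" by a JSON object that holds its "op" and its "data", one argument or row to a line. play_rows: Moves the arm, as the interface text tells. Its arguments: {"type":"object","properties":{"increments":{"type":"string"},"hand":{"type":"number"},"squeeze":{"type":"number"}},"required":["increments"]}

```bash
mkdir -p pics; cat > h.py <<'E'
import numpy as np, cv2
from workcell import get_obs, camera, workorder, manip
def snap(n,f):
    c=camera(n); cv2.imwrite(f'pics/{f}.png',c['img']); np.savez(f'pics/{f}.npz',**{k:c[k] for k in('img','fov_y','cx','cy','R','t')}); return c
def load(f): return dict(np.load(f'pics/{f}.npz'))
def K(c): return 192/np.tan(np.radians(float(c['fov_y']))/2)
def proj(c,X):
    p=np.asarray(c['R'])@np.asarray(X,float)+np.asarray(c['t']); f=K(c); return np.array([c['cx']+f*p[0]/p[2],c['cy']+f*p[1]/p[2]])
def atz(c,u,v,z):
    d=np.array([(u-c['cx'])/K(c),(v-c['cy'])/K(c),1]); R=np.asarray(c['R']); o=-R.T@c['t']; w=R.T@d; return o+w*(z-o[2])/w[2]
def crop(f,x0,y0,x1,y1,s,out):
    im=load(f)['img'][y0:y1,x0:x1]; cv2.imwrite(f'pics/{out}.png',cv2.resize(im,None,fx=s,fy=s,interpolation=cv2.INTER_CUBIC))
E
python3 - <<'E'
from h import *
for n in('side','top'):
    c=snap(n,n+'0'); print(n,c['fov_y'],c['cx'],c['cy'],-c['R'].T@c['t'],c['R'].round(2).tolist())
o=get_obs(); print(o); print(manip.finger_overhang,dir(manip))
E
```

```text
side 55.02494795400738 257.1854806304099 193.64440724257636 [ 0.13060639 -0.87669719  0.74208526] [[0.9, -0.43, 0.01], [-0.23, -0.52, -0.82], [0.36, 0.74, -0.57]]
top 57.35682042736561 257.163811401183 191.79234174560509 [ 0.28761387 -0.05453977  1.29896475] [[0.02, -1.0, -0.0], [-0.98, -0.02, -0.2], [0.2, 0.0, -0.98]]
{'clock': 0.1, 'joint_pos': array([-1.21664027,  0.33281022, -0.06468724,  1.46086401,  0.02163636,
        1.34993482, -0.08849641]), 'joint_velocities': array([-2.29165591e-03, -1.88964892e-03, -3.61844238e-04, -1.76904700e-03,
        1.60744194e-04,  8.05384320e-05, -5.14443174e-05]), 'tau': array([ 3.40950910e-04, -6.26747203e+01,  4.85239585e-02, -3.92428851e+01,
        1.61839044e-02,  7.06361403e-03,  2.29517440e-05]), 'position': array([0.22983803, 0.5808401 , 0.23859133]), 'ee_rot': array([-0.39781829,  0.58514849,  0.39723597,  0.58441889]), 'ft_force': array([ 0.62077769, -0.00519103, -0.13257279]), 'torque': array([ 0.02550877, -0.05201114, -0.02383427]), 'grip_width': 0.9981977093899729}
0.008 ['MotionError', '__class__', '__delattr__', '__dict__', '__dir__', '__doc__', '__eq__', '__format__', '__ge__', '__getattribute__', '__getstate__', '__gt__', '__hash__', '__init__', '__init_subclass__', '__le__', '__lt__', '__module__', '__ne__', '__new__', '__reduce__', '__reduce_ex__', '__repr__', '__setattr__', '__sizeof__', '__str__', '__subclasshook__', '__weakref__', 'finger_overhang']
```

View pics/side0.png

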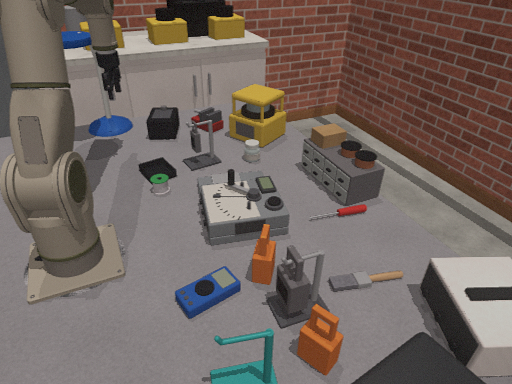

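View pics/top0.png

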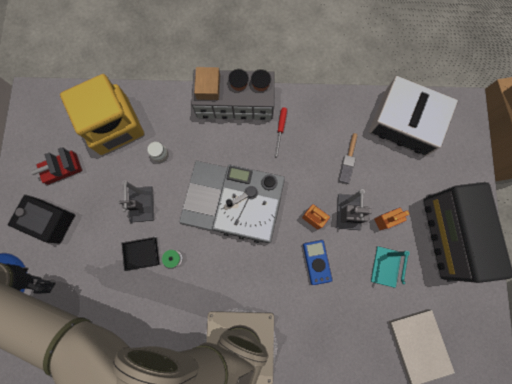

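```bash
python3 - <<'E'
from h import *
crop('top0',175,150,295,250,6,'t1'); crop('top0',300,180,420,260,6,'t2'); crop('side0',235,215,355,335,5,'s2'); crop('side0',190,155,300,245,7,'s1')
E
```

```text
(no output)
```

View pics/t1.png

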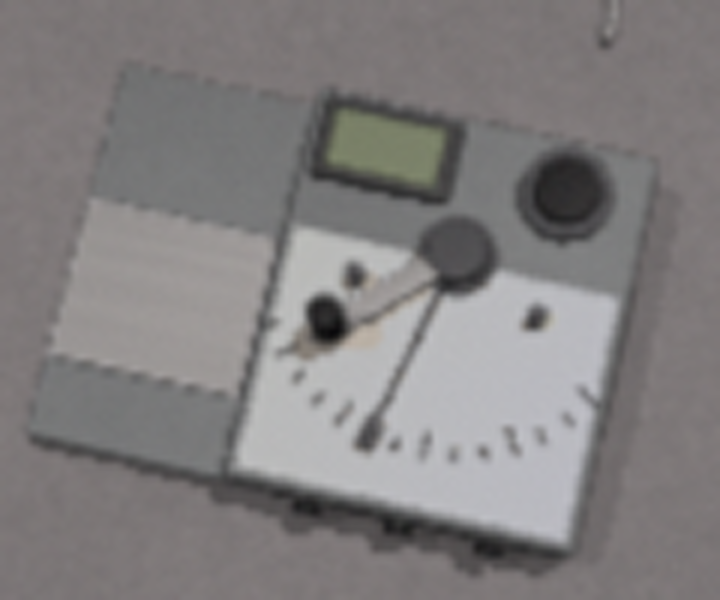

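View pics/t2.png

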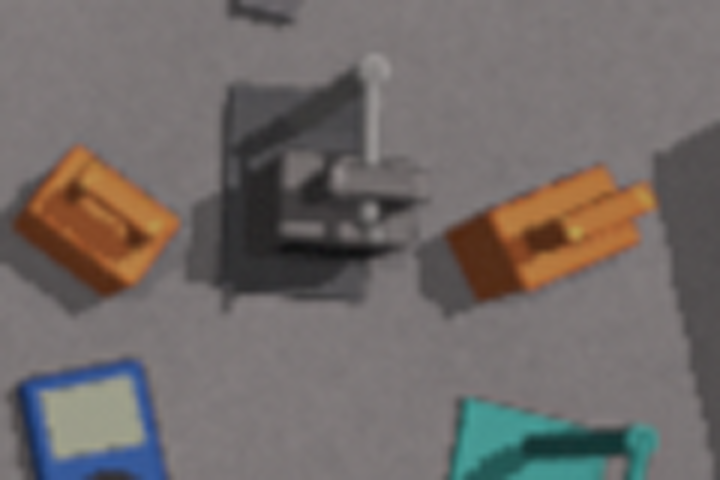

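View pics/s2.png

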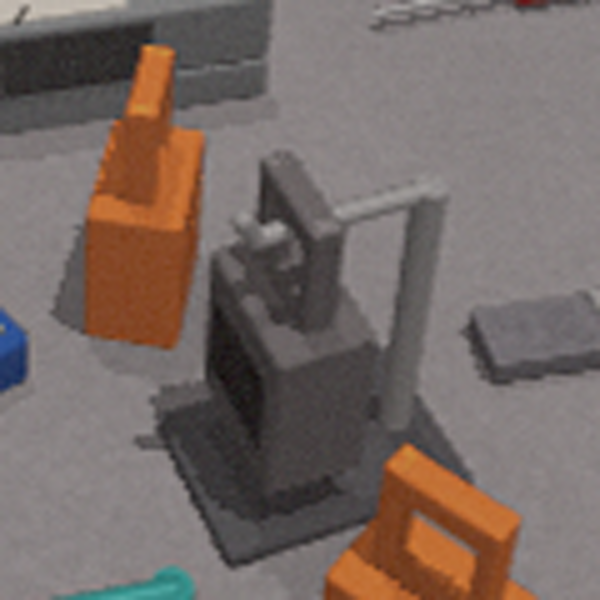

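View pics/s1.png

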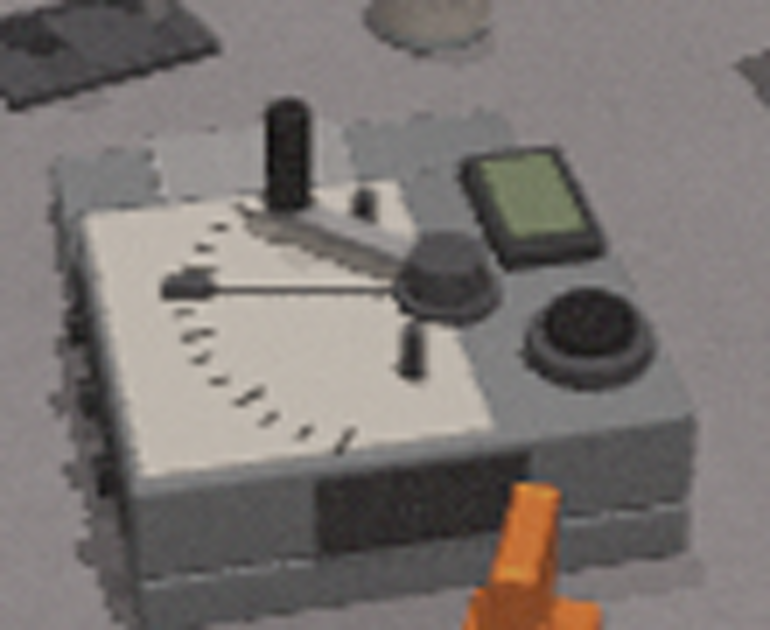

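```bash
cat > fit.py <<'E'
from h import *
from scipy.optimize import least_squares
T=load('top0');S=load('side0')
tp=lambda u,v:np.array([u/6+175,v/6+150]); sp=lambda u,v:np.array([u/7+190,v/7+155])
# crop pixel centres: cv2.resize shifts by 0.5-0.5/s
tp=lambda u,v:np.array([(u+.5)/6-.5+175,(v+.5)/6-.5+150]); sp=lambda u,v:np.array([(u+.5)/7-.5+190,(v+.5)/7-.5+155])
obs=[(T,tp(655,160),(.12,-.17,.08)),(T,tp(572,545),(-.12,-.17,.08)),(T,tp(232,470),(-.12,.04,.08)),(T,tp(320,90),(.12,.04,.08)),
(T,tp(125,65),(.12,.17,.03)),(T,tp(30,435),(-.12,.17,.03)),
(S,sp(692,412),(.12,-.17,.08)),(S,sp(133,487),(-.12,-.17,.08)),(S,sp(83,212),(-.12,.04,.08))]
def tf(q,p):
    c,s=np.cos(q[2]),np.sin(q[2]); return np.array([q[0]+c*p[0]-s*p[1],q[1]+s*p[0]+c*p[1],p[2]])
r=least_squares(lambda q:np.concatenate([proj(c,tf(q,p))-o for c,o,p in obs]),[.6,0,-.2])
q=r.x
def inv(w):
    c,s=np.cos(q[2]),np.sin(q[2]); d=np.array(w[:2])-q[:2]; return np.array([c*d[0]+s*d[1],-s*d[0]+c*d[1]])
if __name__=='__main__':
    print('tester',q,'yaw deg',np.degrees(q[2])); print(r.fun.reshape(-1,2).round(2).tolist())
    piv=tf(q,(.035,-.065,.08));print('pivot',piv,'proj top',proj(T,piv),'side',proj(S,piv))
    def ang(c,uv,z,l):
        d=inv(atz(c,*uv,z))-[.035,-.065]; a=np.degrees(np.arctan2(d[1],d[0]))%360; print(l,'r',np.hypot(*d).round(4),'lev',np.radians(235-a).round(3))
    ang(T,tp(370,432),.086,'ptr T');ang(S,sp(188,287),.086,'ptr S')
    ang(T,tp(590,395),.08,'zero tick T');ang(T,tp(272,350),.095,'idx T');ang(T,tp(325,312),.15,'grip top T');ang(S,sp(288,105),.15,'grip top S');ang(S,sp(240,207),.095,'idx S')
    for n,uv in zip('abcd',[(90,200),(275,237),(237,393),(48,352)]): print('plate',n,inv(atz(T,*tp(*uv),.036)))
    print('button',inv(atz(T,*tp(568,187),.102)),inv(atz(S,*sp(588,318),.102)),atz(T,*tp(568,187),.102))
    # hook
    h=lambda u,v:((u+.5)/6-.5+300,(v+.5)/6-.5+180); g=lambda u,v:((u+.5)/5-.5+235,(v+.5)/5-.5+215)
    print('post T',atz(T,*h(375,68),.168),'post S',atz(S,*g(432,190),.168))
    print('tip T',atz(T,*h(370,208),.183),'tip S',atz(S,*g(245,220),.183))
    for n,uv in {'bar L':(330,178),'bar R':(425,178)}.items(): print(n,atz(T,*h(*uv),.186))
    for n,uv in {'far end':(280,155),'near end':(327,228)}.items(): print(n,atz(S,*g(*uv),.186))
    o=get_obs(); from scipy.spatial.transform import Rotation as R; print(R.from_quat(o['ee_rot']).as_matrix().round(3))
E
python3 fit.py
```

```text
tester [ 0.50889341  0.04397524 -0.1982457 ] yaw deg -11.358642098682651
[[1.11, -0.24], [0.66, 1.65], [-1.82, 0.7], [-0.14, -1.04], [-0.18, -0.54], [-1.17, -0.06], [1.96, -0.02], [0.31, 0.87], [-1.26, 0.02]]
pivot [ 0.53040616 -0.02664489  0.08      ] proj top [250.92028236 192.41657687] side [253.93173667 196.97466701]
ptr T r 0.1158 lev 1.188
ptr S r 0.1163 lev 1.173
zero tick T r 0.1126 lev -0.017
idx T r 0.1216 lev 1.814
grip top T r 0.0851 lev 1.751
grip top S r 0.0872 lev 1.775
idx S r 0.108 lev 1.662
plate a [0.02840881 0.16643829]
plate b [0.03088496 0.04989149]
plate c [-0.06758123  0.04914397]
plate d [-0.06853357  0.16696851]
button [ 0.08552499 -0.11963871] [ 0.08105389 -0.12340677] [ 0.56918046 -0.0901643   0.102     ]
post T [ 0.5265818  -0.39397289  0.168     ] post S [ 0.52358856 -0.39627473  0.168     ]
tip T [ 0.44701196 -0.38411209  0.183     ] tip S [ 0.43036634 -0.39129884  0.183     ]
bar L [ 0.46222056 -0.36244455  0.186     ]
bar R [ 0.46342393 -0.41313459  0.186     ]
far end [ 0.46216307 -0.36488454  0.186     ]
near end [ 0.45803906 -0.41236426  0.186     ]
[[-0.    -0.93   0.368]
 [-0.001  0.368  0.93 ]
 [-1.    -0.    -0.001]]
```

```bash
python3 - <<'E'
from fit import *
def ov(f,x0,y0,x1,y1,s,out,q):
    c=load(f); im=cv2.resize(c['img'][y0:y1,x0:x1],None,fx=s,fy=s,interpolation=cv2.INTER_CUBIC)
    P=lambda p:tuple(((proj(c,tf(q,p))-[x0,y0]+.5)*s-.5).round().astype(int).tolist())
    def poly(ps,col=(0,0,255),cl=True): cv2.polylines(im,[np.array([P(p) for p in ps])],cl,col,1)
    poly([(.12,-.17,.08),(-.12,-.17,.08),(-.12,.04,.08),(.12,.04,.08)])
    poly([(.12,.04,.03),(-.12,.04,.03),(-.12,.17,.03),(.12,.17,.03)],(255,0,0))
    poly([(.12,-.17,0),(-.12,-.17,0),(-.12,.17,0),(.12,.17,0)],(0,255,255))
    poly([(.063,-.052,.092),(.113,-.052,.092),(.113,.032,.092),(.063,.032,.092)],(0,255,0))
    poly([(.03,.045,.036),(.03,.165,.036),(-.07,.165,.036),(-.07,.045,.036)],(255,0,255))
    for r,col in((.104,(0,128,0)),): poly([(.035+r*np.cos(a),-.065+r*np.sin(a),.088) for a in np.radians(np.arange(123,236,4))],col,False)
    cv2.imwrite(f'pics/{out}.png',im)
ov('top0',175,150,295,250,6,'ov_t',q); ov('side0',190,155,300,245,7,'ov_s',q)
E
```

```text
(no output)
```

View pics/ov_t.png

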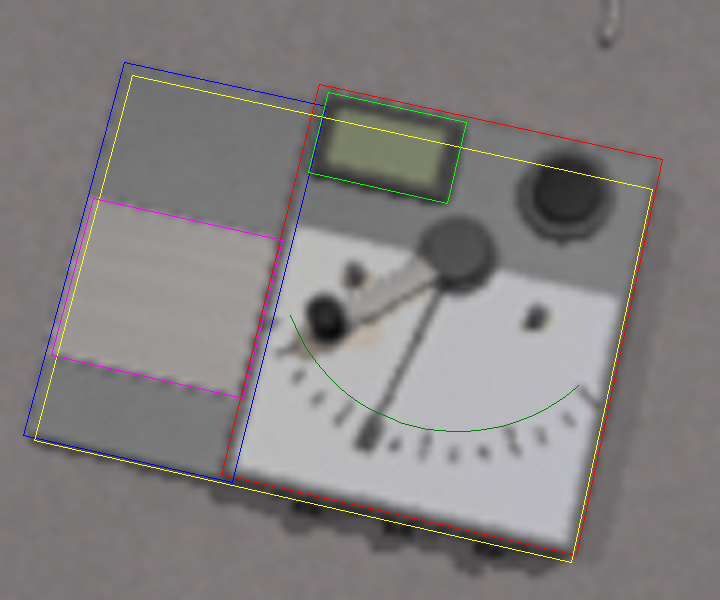

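View pics/ov_s.png

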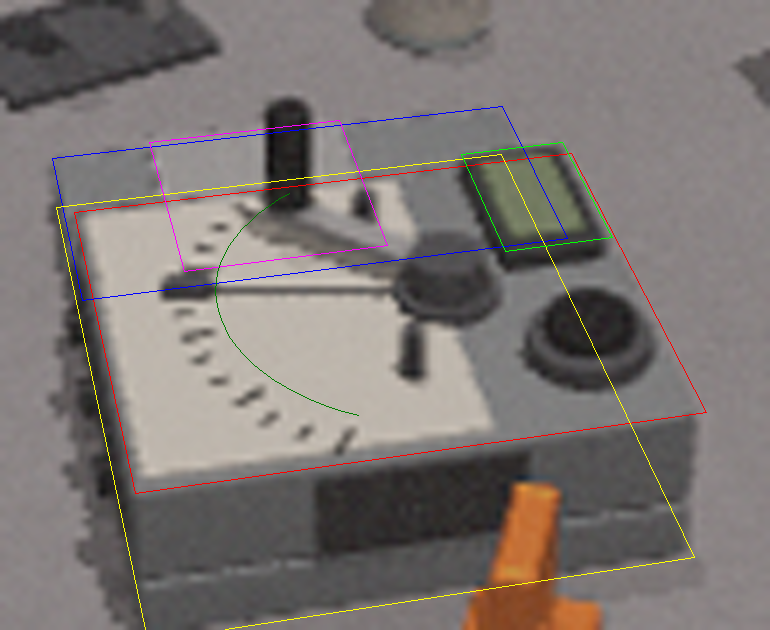

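```bash
cat > mv.py <<'E'
from fit import *
from scipy.spatial.transform import Rotation as R
def state():
    o=get_obs(); M=R.from_quat(o['ee_rot']).as_matrix(); return o,M
def lev(v,rad=.085,z=.13):
    a=np.radians(235)-v; return tf(q,(.035+rad*np.cos(a),-.065+rad*np.sin(a),z))
def to(X,yaw=None):
    o,M=state(); d=M.T@(np.asarray(X)-o['position']); print('clock',o['clock'],'pos',o['position'].round(4),'F',o['ft_force'].round(2),'w',o['grip_width'])
    y=np.degrees(np.arctan2(M[1,2],M[0,2])); print('tool delta',d.round(4),'zyaw',y.round(2), 'tilt',M[2].round(3))
    if yaw is not None: print('turn',np.radians(-((yaw-y+90)%180-90)).round(3))
E
python3 - <<'E'
from mv import *
print(lev(1.765),lev(1.18),lev(0)); to(lev(1.765,z=.2),78.6)
for z in (.035,.105): print('det',atz(T,130,200,.15))
E
```

```text
[0.48471779 0.04503198 0.13      ] [0.45273529 0.0078839  0.13      ] [ 0.46889388 -0.08530696  0.13      ]
clock 0.1 pos [0.2298 0.5808 0.2386] F [ 0.62 -0.01 -0.13] w 0.9981977093899729
tool delta [ 0.0392 -0.4341 -0.4044] zyaw 68.41 tilt [-1.    -0.    -0.001]
turn -0.178
det [0.48123475 0.37281527 0.15      ]
det [0.48123475 0.37281527 0.15      ]
```

Call:
{"op": "play_rows", "data": {
  "increments": "0 -0.036 -0.033 0;0 -0.036 -0.033 0;0 -0.036 -0.033 0;0 -0.036 -0.033 0;0 -0.036 -0.033 0;0 -0.036 -0.033 0;0 -0.036 -0.033 0;0 -0.036 -0.033 0;0 -0.036 -0.033 0;0 -0.036 -0.033 0;0 -0.036 -0.033 0;0 -0.036 -0.033 0;0 0 0 -0.089;0 0 0 -0.089",
  "hand": -0.3
}}

```text
clock: 1.5
position: [0.4885, 0.0365, 0.2339]
ee_rot: [-0.449, 0.549, 0.449, 0.543]
ft_force: [1.0, 1.2, 0.1]
grip_width: 0.655
```

```bash
python3 - <<'E'
from mv import *
to(lev(1.765,z=.16),78.6)
E
```

```text
clock 1.5 pos [0.4885 0.0365 0.2339] F [1.04 1.21 0.09] w 0.6551285570717332
tool delta [0.0739 0.005  0.0081] zyaw 78.88 tilt [-1.     0.005 -0.006]
turn 0.005
```

Call:
{"op": "play_rows", "data": {
  "increments": "0.02 0.005 0.008 0;0.03 0 0 0;0.02 0 0 0;0 0 0 0"
}}

```text
clock: 1.9
position: [0.4847, 0.0436, 0.1616]
ee_rot: [-0.449, 0.549, 0.449, 0.543]
ft_force: [-0.9, 0.9, 0.5]
grip_width: 0.651
```

```bash
python3 - <<'E'
from mv import *
to(lev(1.765,z=.12),78.6)
snap('top','top1');snap('side','side1')
crop('top1',190,150,290,230,6,'t3'); crop('side1',190,95,300,245,5,'s3')
E
```

```text
clock 1.9 pos [0.4847 0.0436 0.1616] F [-0.85  0.94  0.45] w 0.6513107209521722
tool delta [0.0416 0.     0.0016] zyaw 78.91 tilt [-1.     0.005 -0.006]
turn 0.005
```

View pics/t3.png

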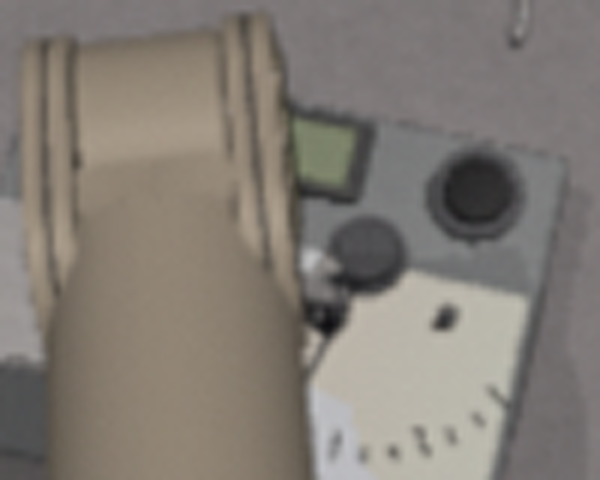

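View pics/s3.png

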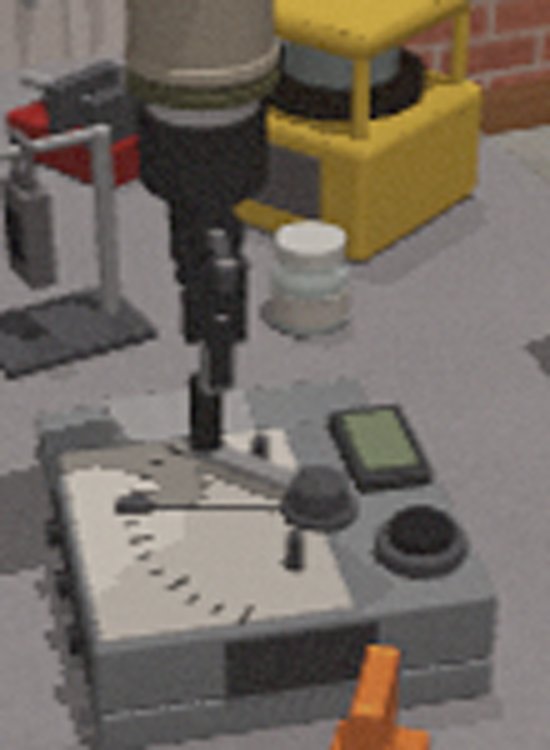

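```bash
python3 - <<'E'
from mv import *
o,M=state();c=load('side1')
P=lambda X:((proj(c,X)-[190,95])*5).round()
print('griptop',P(lev(1.765,z=.15)),'lo',P(lev(1.765,z=.1)))
for s in(-1,1): print(s,P(o['position']+M[:,2]*s*.03+M[:,0]*.002),P(o['position']+M[:,2]*s*.03-M[:,0]*.03))
E
```

```text
griptop [206. 374.] lo [208. 442.]
-1 [217. 382.] [216. 336.]
1 [199. 335.] [198. 290.]
```

Call:
{"op": "play_rows", "data": {
  "increments": "0.02 0 0.001 0;0.02 0 0.001 0;0 0 0 0"
}}

```text
clock: 2.3
position: [0.4893, 0.0463, 0.1276]
ee_rot: [-0.451, 0.545, 0.448, 0.547]
ft_force: [-0.7, 0.8, 0.8]
grip_width: 0.646
```

Call:
{"op": "play_rows", "data": {
  "increments": "0 0 0 0;0 0 0 0;0 0 0 0;0 0 0 0;0 0 0 0",
  "hand": 1,
  "squeeze": 25
}}

```text
clock: 2.8
position: [0.491, 0.0458, 0.1312]
ee_rot: [-0.451, 0.544, 0.447, 0.548]
ft_force: [3.3, 0.0, -8.5]
grip_width: 0.246
```

```bash
python3 - <<'E'
from mv import *
to(lev(1.765,z=.12),78.6); print(get_obs()['joint_pos'])
snap('side','side2');crop('side2',190,95,300,245,5,'s4')
E
```

```text
clock 2.8 pos [0.491  0.0458 0.1312] F [ 3.31  0.02 -8.49] w 0.2460994713285282
tool delta [ 0.0111  0.0061 -0.002 ] zyaw 78.86 tilt [-1.    -0.008  0.   ]
turn 0.005
[-0.5885589   0.12831516  0.43077945  1.96228417 -0.05856973  1.05545797
  1.24398572]
```

View pics/s4.png

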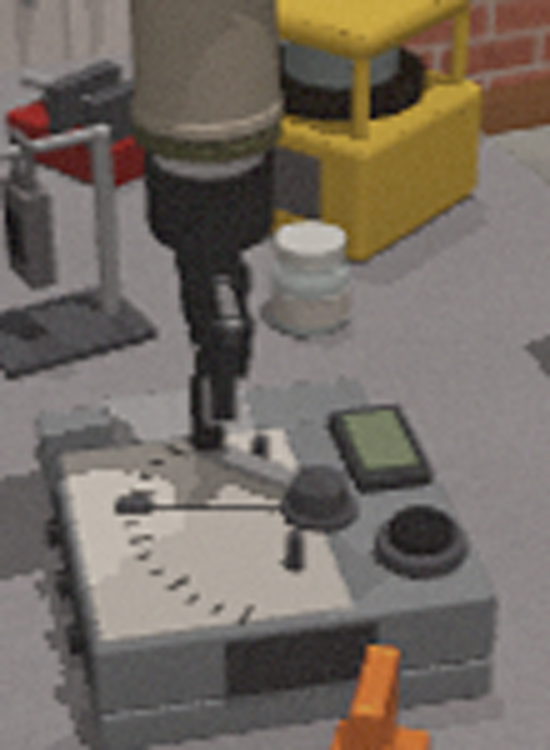

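```bash
python3 - <<'E'
from mv import *
o,M=state(); vs=np.linspace(1.765,0,13)
for a,b in zip(vs[:-1],vs[1:]): print(b.round(3),(M.T@(lev(b)-lev(a))).round(4))
E
```

```text
1.618 [-0.0001  0.0084 -0.0093]
1.471 [-0.0001  0.0069 -0.0104]
1.324 [-0.      0.0053 -0.0113]
1.177 [-0.      0.0036 -0.012 ]
1.03 [-0.      0.0018 -0.0124]
0.883 [-0.     -0.     -0.0125]
0.735 [ 0.     -0.0018 -0.0124]
0.588 [ 0.     -0.0036 -0.012 ]
0.441 [ 0.     -0.0053 -0.0113]
0.294 [ 0.0001 -0.0069 -0.0104]
0.147 [ 0.0001 -0.0084 -0.0093]
0.0 [ 0.0001 -0.0096 -0.0079]
```

Call:
{"op": "play_rows", "data": {
  "increments": "0.002 0.0085 -0.0095 0;0.002 0.007 -0.0105 0;0.001 0.0055 -0.0115 0;0.001 0.004 -0.012 0;0 0.002 -0.0125 0;0 0 -0.0125 0"
}}

```text
clock: 3.45
position: [0.4508, 0.0018, 0.1306]
ee_rot: [-0.451, 0.534, 0.459, 0.549]
ft_force: [-9.5, 10.1, 3.1]
grip_width: 0.247
```

```bash
python3 - <<'E'
from mv import *
for v in (1.1,.883,.75): to(lev(v,z=.127),78.6)
snap('side','side3');crop('side3',190,95,300,245,5,'s5')
E
```

```text
clock 3.45 pos [0.4508 0.0018 0.1306] F [-9.48 10.1   3.14] w 0.2468569207841842
tool delta [ 0.0036  0.0005 -0.0004] zyaw 80.03 tilt [-1.    -0.006  0.024]
turn 0.025
clock 3.45 pos [0.4508 0.0018 0.1306] F [-9.48 10.1   3.14] w 0.2468569207841842
tool delta [ 0.0032  0.0015 -0.0188] zyaw 80.03 tilt [-1.    -0.006  0.024]
turn 0.025
clock 3.45 pos [0.4508 0.0018 0.1306] F [-9.48 10.1   3.14] w 0.2468569207841842
tool delta [ 0.0029  0.0002 -0.03  ] zyaw 80.03 tilt [-1.    -0.006  0.024]
turn 0.025
```

View pics/s5.png

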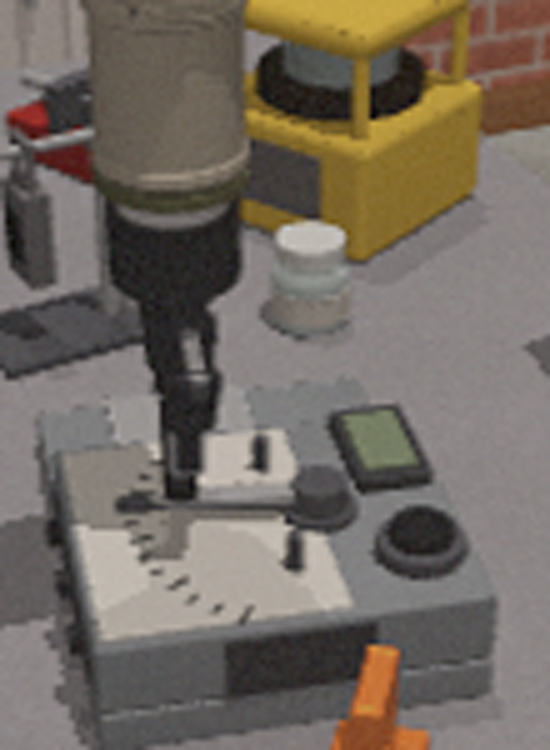

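Call:
{"op": "play_rows", "data": {
  "increments": "0.001 0.002 -0.014 0.01;0.001 0 -0.014 0;0 -0.001 -0.014 0;0 -0.002 -0.014 0;0 -0.004 -0.013 0;0 -0.006 -0.012 0"
}}

```text
clock: 4.1
position: [0.4516, -0.0715, 0.1306]
ee_rot: [-0.451, 0.526, 0.46, 0.555]
ft_force: [10.2, 11.2, -12.1]
grip_width: 0.246
```

```bash
python3 - <<'E'
from mv import *
o,M=state(); d=inv(o['position'])-[.035,-.065]; print(np.hypot(*d), np.radians(235)-np.arctan2(d[1],d[0])%(2*np.pi))
to(lev(0,z=.127),78.6)
E
```

```text
0.09069348460818194 0.24394705691056062
clock 4.1 pos [ 0.4516 -0.0715  0.1306] F [ 10.23  11.25 -12.06] w 0.2456072975979762
tool delta [ 0.0035 -0.0193 -0.0108] zyaw 80.29 tilt [-0.999 -0.016  0.039]
turn 0.03
```

Call:
{"op": "play_rows", "data": {
  "increments": "0 -0.009 -0.009 0;0 -0.01 -0.008 0;0 -0.01 -0.007 0;0 -0.01 -0.006 0"
}}

```text
clock: 4.5
position: [0.4699, -0.0843, 0.1275]
ee_rot: [-0.436, 0.524, 0.485, 0.547]
ft_force: [-39.1, 25.2, 33.0]
grip_width: 0.242
```

```bash
python3 - <<'E'
from mv import *
o,M=state(); d=inv(o['position'])-[.035,-.065]; print(np.hypot(*d), np.radians(235)-np.arctan2(d[1],d[0])%(2*np.pi))
to(lev(0,z=.127),78.6)
snap('side','side4');crop('side4',190,95,300,245,5,'s6')
E
```

```text
0.08360627527788066 -2.300932936893929e-05
clock 4.5 pos [ 0.4699 -0.0843  0.1275] F [-39.08  25.23  32.96] w 0.24180486461268563
tool delta [ 0.0005  0.0008 -0.0011] zyaw 81.32 tilt [-0.997  0.031  0.069]
turn 0.047
```

View pics/s6.png

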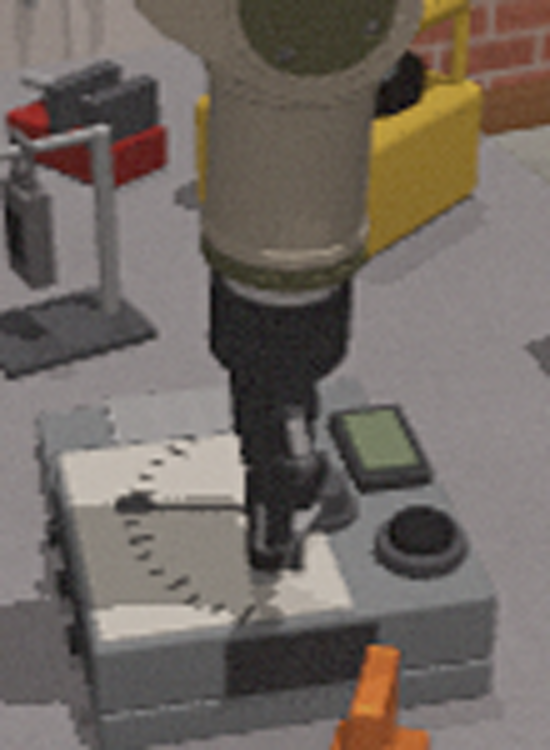

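Call:
{"op": "play_rows", "data": {
  "increments": "0 0 0 0;0 0 0 0"
}}

```text
clock: 4.75
position: [0.4692, -0.0827, 0.1278]
ee_rot: [-0.436, 0.524, 0.488, 0.545]
ft_force: [1.5, -1.6, -7.0]
grip_width: 0.244
```

Call:
{"op": "play_rows", "data": {
  "increments": "0 0 0 0;0 0 0 0;0 0 0 0",
  "hand": -0.3
}}

```text
clock: 5.05
position: [0.4703, -0.0828, 0.129]
ee_rot: [-0.436, 0.523, 0.487, 0.547]
ft_force: [-0.2, 0.2, -0.2]
grip_width: 0.649
```

```bash
python3 - <<'E'
from mv import *
to(lev(0,z=.25),78.6); print(get_obs()['joint_pos'])
snap('side','side5');crop('side5',190,95,300,245,5,'s7')
E
```

```text
clock 5.05 pos [ 0.4703 -0.0828  0.129 ] F [-0.18  0.21 -0.19] w 0.6485202524534049
tool delta [-0.1208  0.005   0.006 ] zyaw 81.51 tilt [-0.997  0.033  0.071]
turn 0.051
[-0.40655898  0.1359682   0.57818675  1.97315134 -0.16323129  1.0943283
  1.67035377]
```

View pics/s7.png

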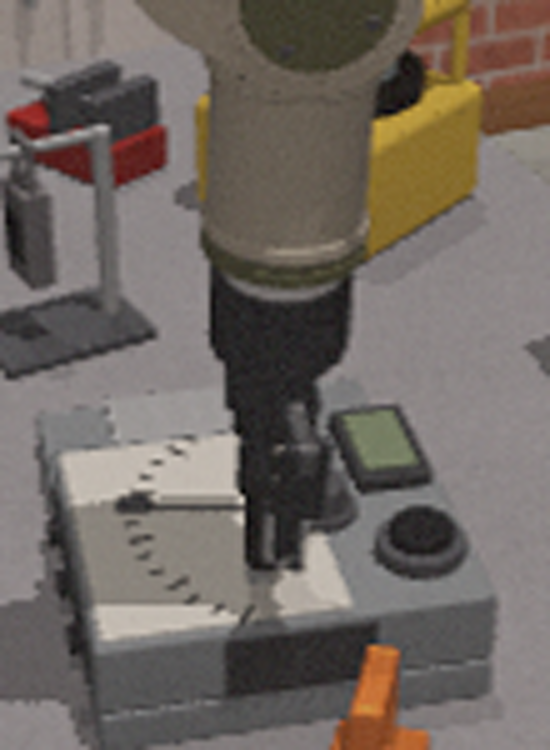

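Call:
{"op": "play_rows", "data": {
  "increments": "-0.04 0.002 0.002 0;-0.04 0.002 0.002 0;-0.03 0.001 0.001 0",
  "hand": -1
}}

```text
clock: 5.4
position: [0.4663, -0.0854, 0.2392]
ee_rot: [-0.435, 0.526, 0.488, 0.545]
ft_force: [1.0, 0.1, 1.1]
grip_width: 1.004
```

```bash
cat > ovp.py <<'E'
from mv import *
def ovp(f,x0,y0,x1,y1,s,out,h,yaw,pz=.17):
    c=load(f); im=cv2.resize(c['img'][y0:y1,x0:x1],None,fx=s,fy=s,interpolation=cv2.INTER_CUBIC)
    def W(p): return np.array([h[0]+np.cos(yaw)*p[0]-np.sin(yaw)*p[1],h[1]+np.sin(yaw)*p[0]+np.cos(yaw)*p[1],p[2]])
    P=lambda p:tuple(((proj(c,W(p))-[x0,y0]+.5)*s-.5).round().astype(int).tolist())
    def poly(ps,col,cl=True): cv2.polylines(im,[np.array([P(p) for p in ps])],cl,col,1)
    b=pz-.135
    for z in (b,b+.09): poly([(.025*i,.038*j,z) for i,j in((1,1),(1,-1),(-1,-1),(-1,1))],(0,0,255))
    for X in(-.008,.008): poly([(X,-.027,b+.09),(X,-.027,b+.151),(X,.027,b+.151),(X,.027,b+.09)],(0,255,0))
    poly([(-.028,0,.17),(.065,0,.17),(.065,0,0)],(255,255,0),False)
    cv2.imwrite(f'pics/{out}.png',im)
E
python3 - <<'E'
from ovp import *
h=(.461,-.389);
ovp('top0',300,180,420,260,6,'p1',h,np.radians(-3)); ovp('side0',235,215,355,335,5,'p2',h,np.radians(-3))
E
```

```text
(no output)
```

View pics/p1.png

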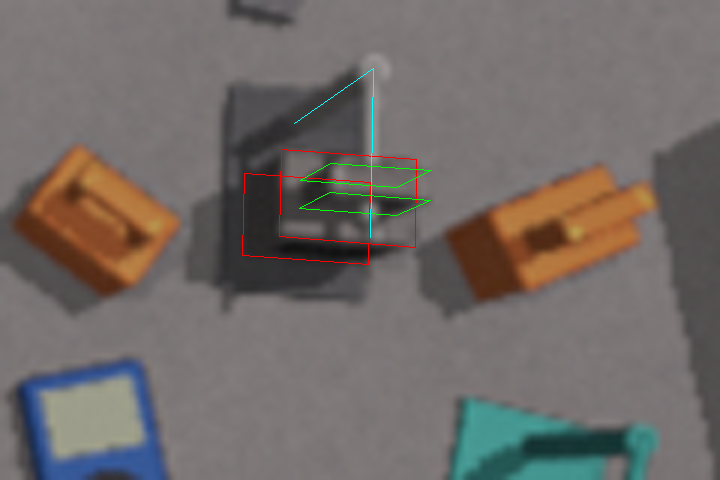

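View pics/p2.png

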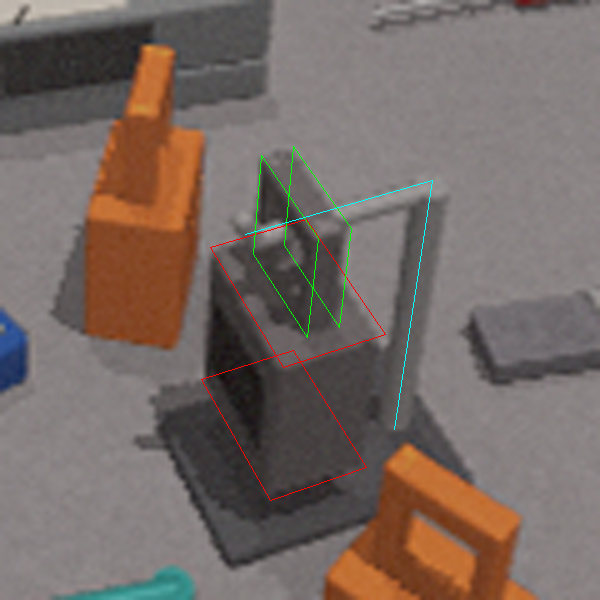

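```bash
python3 - <<'E'
from mv import *
to((.460,-.387,.24),88); print(state()[1].round(3))
E
```

```text
clock 5.4 pos [ 0.4663 -0.0854  0.2392] F [1.04 0.07 1.08] w 1.0044417431055557
tool delta [-0.0231 -0.0378 -0.2984] zyaw 81.43 tilt [-0.997  0.04   0.069]
turn -0.115
[[-0.029 -0.988  0.149]
 [ 0.075  0.146  0.986]
 [-0.997  0.04   0.069]]
```

Call:
{"op": "play_rows", "data": {
  "increments": "-0.003 -0.005 -0.043 0;-0.003 -0.005 -0.043 0;-0.003 -0.005 -0.043 0;-0.003 -0.005 -0.043 0;-0.003 -0.005 -0.043 0;-0.003 -0.005 -0.043 0;-0.003 -0.005 -0.035 0;0 0 0 -0.06;0 0 0 -0.055;0 0 0 0"
}}

```text
clock: 6.4
position: [0.4616, -0.3938, 0.2444]
ee_rot: [-0.471, 0.492, 0.516, 0.519]
ft_force: [-0.1, 0.0, 0.1]
grip_width: 1.004
```

```bash
python3 - <<'E'
from mv import *
to((.460,-.387,.2),88)
E
```

```text
clock 6.4 pos [ 0.4616 -0.3938  0.2444] F [-0.07  0.    0.13] w 1.0044783770355388
tool delta [0.0448 0.001  0.0036] zyaw 88.56 tilt [-0.997  0.018  0.071]
turn 0.01
```

Call:
{"op": "play_rows", "data": {
  "increments": "0.022 0.001 0.002 0.01;0.022 0 0.002 0;0 0 0 0"
}}

```text
clock: 6.7
position: [0.4608, -0.3864, 0.2005]
ee_rot: [-0.468, 0.495, 0.511, 0.523]
ft_force: [-0.9, 0.4, 0.1]
grip_width: 0.998
```

```bash
python3 - <<'E'
from mv import *
to((.460,-.387,.147),88)
snap('side','side6');snap('top','top6');crop('side6',235,165,355,335,4,'s8');crop('top6',300,180,420,260,6,'t8')
E
```

```text
clock 6.7 pos [ 0.4608 -0.3864  0.2005] F [-0.85  0.39  0.13] w 0.9984417817718355
tool delta [ 0.0534 -0.0001 -0.0044] zyaw 87.72 tilt [-0.997  0.017  0.07 ]
turn -0.005
```

View pics/s8.png

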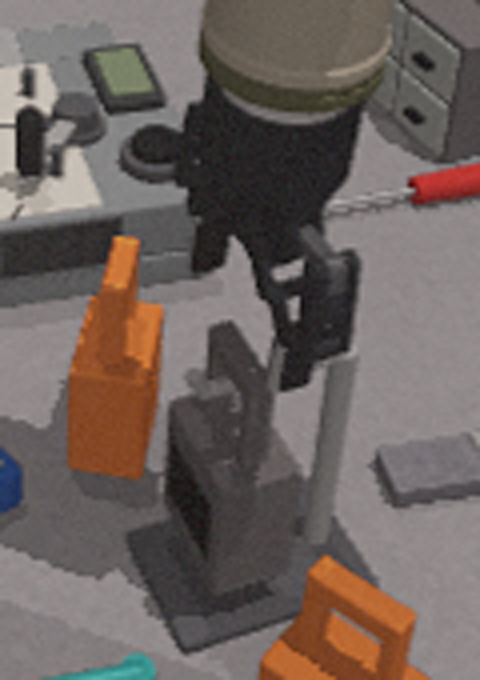

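View pics/t8.png

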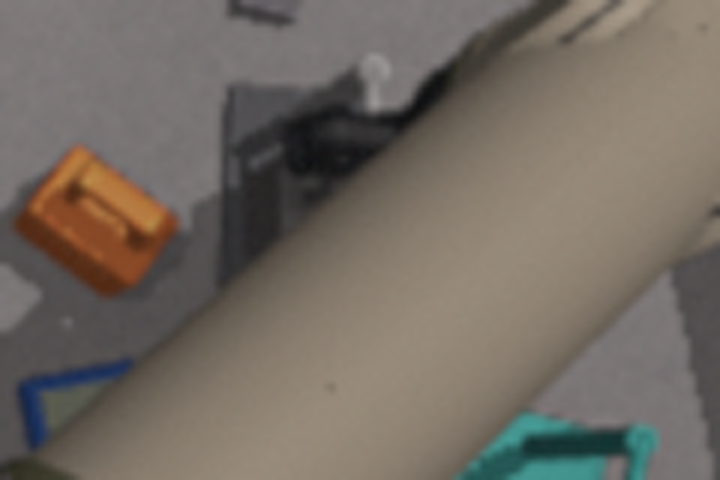

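```bash
python3 - <<'E'
from mv import *
o,M=state();c=load('side6')
P=lambda X:((proj(c,X)-[235,165])*4).round()
for s in(-1,1): print(s,P(o['position']+M[:,2]*s*.05-M[:,0]*.005))
print(P((.461,-.389+.027,.186)),P((.461,-.389-.027,.186)))
E
```

```text
-1 [291. 386.]
1 [204. 258.]
[218. 320.] [268. 384.]
```

Call:
{"op": "play_rows", "data": {
  "increments": "0.018 0 -0.001 0;0.018 0 -0.001 0;0.016 0 -0.001 0;0 0 0 0"
}}

```text
clock: 7.2
position: [0.4634, -0.3892, 0.1551]
ee_rot: [-0.472, 0.495, 0.507, 0.524]
ft_force: [0.5, -0.0, -0.4]
grip_width: 0.995
```

```bash
python3 - <<'E'
from mv import *
to((.460,-.387,.147),88)
snap('side','side7');crop('side7',235,165,355,335,4,'s9')
E
```

```text
clock 7.2 pos [ 0.4634 -0.3892  0.1551] F [ 0.53 -0.01 -0.39] w 0.9950533245551404
tool delta [0.0082 0.0034 0.0015] zyaw 87.71 tilt [-0.998  0.007  0.064]
turn -0.005
```

View pics/s9.png

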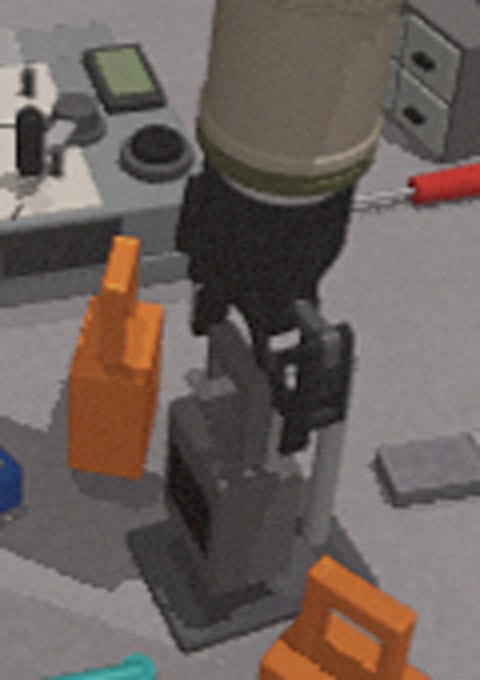

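Call:
{"op": "play_rows", "data": {
  "increments": "0.01 0.006 0.001 0;0.004 0.002 0 0;0 0 0 0"
}}

```text
clock: 7.55
position: [0.4557, -0.3883, 0.1436]
ee_rot: [-0.474, 0.495, 0.506, 0.525]
ft_force: [-0.4, -0.4, -0.7]
grip_width: 1.0
```

Call:
{"op": "play_rows", "data": {
  "increments": "0 0 0 0;0 0 0 0;0 0 0 0;0 0 0 0",
  "hand": 1,
  "squeeze": 40
}}

```text
clock: 7.95
position: [0.4562, -0.3884, 0.1449]
ee_rot: [-0.474, 0.494, 0.505, 0.525]
ft_force: [-0.2, -0.0, -2.4]
grip_width: 0.637
```

```bash
python3 - <<'E'
from mv import *
to((.460,-.387,.147),88)
snap('side','side8');crop('side8',235,165,355,335,4,'s10')
E
```

```text
clock 7.95 pos [ 0.4562 -0.3884  0.1449] F [-0.21 -0.03 -2.42] w 0.6369991876792339
tool delta [-0.002  -0.0037  0.0017] zyaw 87.7 tilt [-0.998  0.002  0.062]
turn -0.005
```

View pics/s10.png

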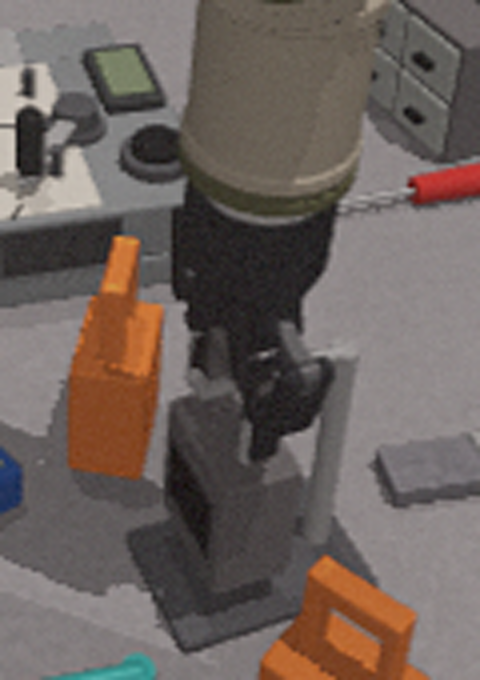

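Call:
{"op": "play_rows", "data": {
  "increments": "0 0 0 0;-0.008 0 0.001 0;-0.01 0 0.001 0;-0.008 0 0 0;0 0 0 0",
  "squeeze": 70
}}

```text
clock: 8.5
position: [0.4556, -0.3876, 0.172]
ee_rot: [-0.473, 0.495, 0.506, 0.525]
ft_force: [0.0, 0.1, -4.3]
grip_width: 0.627
```

```bash
python3 - <<'E'
from mv import *
to((.460,-.387,.147),88)
snap('side','side9');crop('side9',235,165,355,335,4,'s11')
E
```

```text
clock 8.5 pos [ 0.4556 -0.3876  0.172 ] F [ 0.04  0.08 -4.32] w 0.6270418940099799
tool delta [ 0.025  -0.0045 -0.0008] zyaw 87.69 tilt [-0.998  0.004  0.062]
turn -0.005
```

View pics/s11.png

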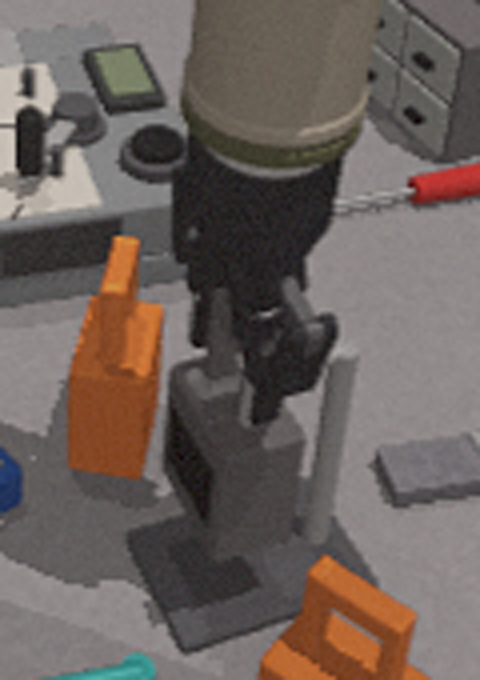

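```bash
python3 - <<'E'
from mv import *
print(atz(T,388,253,.183),atz(T,406,253,.17))
o,M=state(); print((M.T@np.array([-.06,.002,0])).round(4),(M.T@np.array([-.02,.03,.03])).round(4))
E
```

```text
[ 0.32659354 -0.46364036  0.183     ] [ 0.32840174 -0.52544253  0.17      ]
[ 0.0003  0.06   -0.0004] [-0.028   0.0213  0.031 ]
```

Call:
{"op": "play_rows", "data": {
  "increments": "0 0.015 0 0;0 0.016 0 0;0 0.016 0 0;0 0.016 0 0;0 0 0 0"
}}

```text
clock: 9.05
position: [0.39, -0.384, 0.1703]
ee_rot: [-0.473, 0.495, 0.507, 0.524]
ft_force: [-1.3, 0.8, -4.5]
grip_width: 0.629
```

```bash
python3 - <<'E'
from mv import *
to((.460,-.387,.147),88)
snap('side','side10');crop('side10',215,165,335,335,4,'s12')
E
```

```text
clock 9.05 pos [ 0.39   -0.384   0.1703] F [-1.29  0.77 -4.52] w 0.6289229211377823
tool delta [ 0.0228 -0.0703 -0.0018] zyaw 87.74 tilt [-0.998  0.006  0.064]
turn -0.005
```

View pics/s12.png

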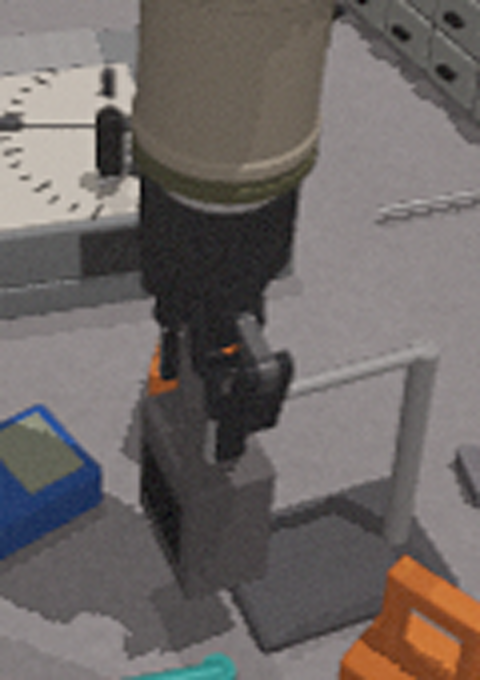

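Call:
{"op": "play_rows", "data": {
  "increments": "-0.025 0.015 0.001 0;-0.03 0 0.001 0;-0.03 0 0.002 0;-0.03 0 0.002 0;-0.025 0 0.001 0"
}}

```text
clock: 9.6
position: [0.3785, -0.3822, 0.3115]
ee_rot: [-0.472, 0.494, 0.51, 0.523]
ft_force: [0.7, -0.7, -5.1]
grip_width: 0.623
```

```bash
python3 - <<'E'
from mv import *
to(tf(q,(-.02,.106,.3)),78.64);print(tf(q,(-.02,.106,.3)))
E
```

```text
clock 9.6 pos [ 0.3785 -0.3822  0.3115] F [ 0.73 -0.67 -5.11] w 0.6230600623086042
tool delta [ 0.0465 -0.1131  0.5364] zyaw 87.97 tilt [-0.998  0.011  0.067]
turn 0.163
[0.51016181 0.15183807 0.3       ]
```

Call:
{"op": "play_rows", "data": {
  "increments": "0.0015 -0.005 0.02 0;0.0025 -0.008 0.035 0;0.0025 -0.009 0.04 0;0.0025 -0.009 0.04 0;0.0025 -0.009 0.04 0;0.0025 -0.009 0.04 0;0.0025 -0.009 0.04 0;0.0025 -0.009 0.04 0;0.0025 -0.009 0.04 0;0.0025 -0.009 0.04 0;0.0025 -0.009 0.04 0;0.0025 -0.009 0.04 0;0.002 -0.005 0.02 0;0 0 0 0.08;0 0 0 0.08;0 0 0 0"
}}

```text
clock: 11.2
position: [0.5125, 0.1159, 0.3127]
ee_rot: [-0.431, 0.532, 0.468, 0.559]
ft_force: [0.1, 0.1, -5.0]
grip_width: 0.623
```

```bash
python3 - <<'E'
from mv import *
to(tf(q,(-.02,.106,.3)),78.64);print(state()[1].round(3))
E
```

```text
clock 11.2 pos [0.5125 0.1159 0.3127] F [ 0.08  0.07 -4.99] w 0.6231004361279368
tool delta [0.015  0.009  0.0339] zyaw 78.89 tilt [-0.998  0.016  0.063]
turn 0.004
[[-0.004 -0.981  0.192]
 [ 0.065  0.192  0.979]
 [-0.998  0.016  0.063]]
```

Move over the plate, part way down, then look.

Call:
{"op": "play_rows", "data": {
  "increments": "0.002 0.004 0.017 0;0.002 0.005 0.017 0.004;0.03 0 -0.002 0;0.03 0 -0.002 0;0.03 0 -0.002 0;0 0 0 0;0 0 0 0"
}}

```text
clock: 11.9
position: [0.5101, 0.1536, 0.2192]
ee_rot: [-0.434, 0.529, 0.471, 0.557]
ft_force: [0.3, -0.4, -4.0]
grip_width: 0.626
```

```bash
cat >> ovp.py <<'E'
def ovq(f,x0,y0,x1,y1,s,out,pc,yaw,b):
    # pack at centre pc (world xy), underside b; plus plate outline
    c=load(f); im=cv2.resize(c['img'][y0:y1,x0:x1],None,fx=s,fy=s,interpolation=cv2.INTER_CUBIC)
    def W(p): return np.array([pc[0]+np.cos(yaw)*p[0]-np.sin(yaw)*p[1],pc[1]+np.sin(yaw)*p[0]+np.cos(yaw)*p[1],p[2]])
    P=lambda X:tuple(((proj(c,X)-[x0,y0]+.5)*s-.5).round().astype(int).tolist())
    def poly(ps,col,cl=True): cv2.polylines(im,[np.array([P(p) for p in ps])],cl,col,1)
    for z in (b,b+.09): poly([W((.025*i,.038*j,z)) for i,j in((1,1),(1,-1),(-1,-1),(-1,1))],(0,0,255))
    poly([tf(q,(-.02+.05*i,.105+.06*j,.036)) for i,j in((1,1),(1,-1),(-1,-1),(-1,1))],(255,0,255))
    cv2.imwrite(f'pics/{out}.png',im)
E
python3 - <<'E'
from ovp import *
to(tf(q,(-.02,.106,.15)),78.64)
o,M=state(); p=o['position']; print(inv(p))
snap('side','side11');snap('top','top11')
ovq('side11',170,90,290,240,4,'s13',p[:2],q[2],p[2]-.11)
ovq('top11',160,130,280,250,5,'t13',p[:2],q[2],p[2]-.11)
E
```

```text
clock 11.9 pos [0.5101 0.1536 0.2192] F [ 0.26 -0.39 -4.01] w 0.6256967624285811
tool delta [ 0.0689 -0.0014 -0.0062] zyaw 79.52 tilt [-0.998  0.015  0.065]
turn 0.015
[-0.02042721  0.10774131]
```

View pics/s13.png

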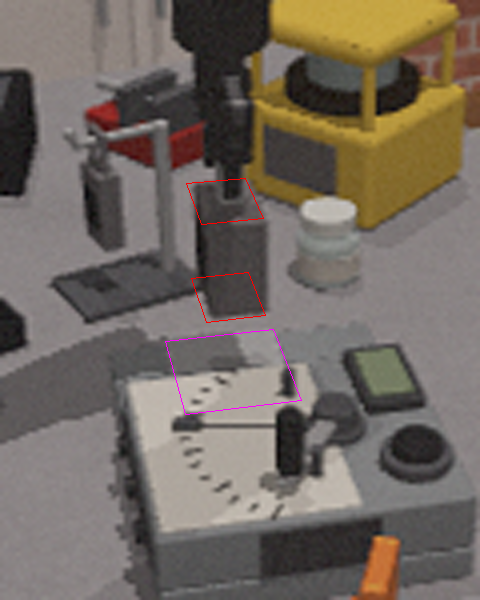

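View pics/t13.png

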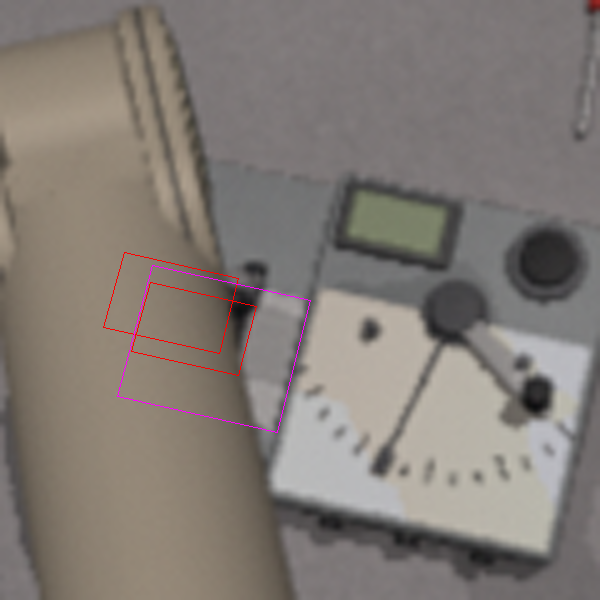

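```bash
python3 - <<'E'
from ovp import *
crop('side11',205,125,250,180,12,'s14')
o,M=state(); p=o['position']
ovq('side11',205,125,250,180,12,'s15',p[:2],q[2],p[2]-.11)
cv2.imwrite('pics/s16.png',np.hstack([cv2.imread('pics/s14.png')[:,:390],cv2.imread('pics/s15.png')[:,:390]])[:600])
E
```

```text
(no output)
```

View pics/s16.png

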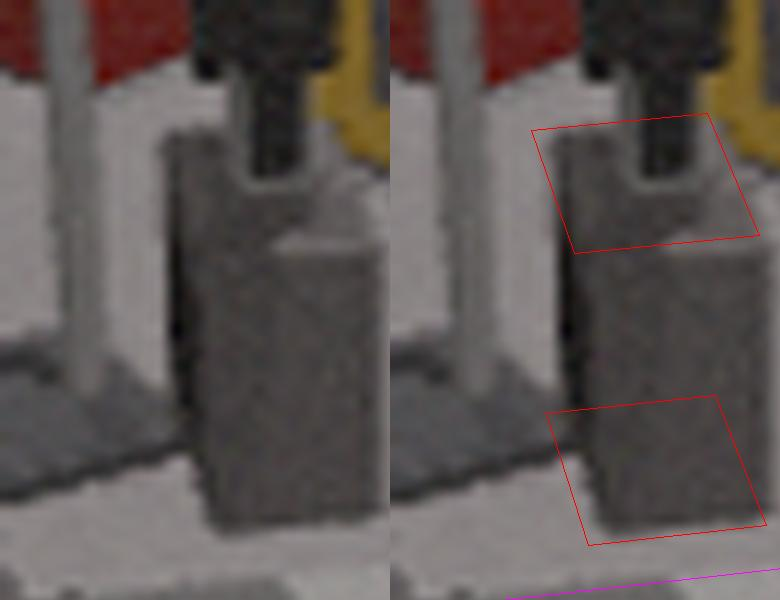

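Call:
{"op": "play_rows", "data": {
  "increments": "0.02 0.002 -0.004 0.015;0.02 0.002 -0.004 0;0.015 0 -0.003 0;0 0 0 0"
}}

```text
clock: 12.4
position: [0.5082, 0.1484, 0.1697]
ee_rot: [-0.43, 0.528, 0.466, 0.565]
ft_force: [-0.0, -0.2, -5.9]
grip_width: 0.621
```

```bash
python3 - <<'E'
from ovp import *
to(tf(q,(-.024,.100,.15)),78.64)
o,M=state(); p=o['position']; print(inv(p))
snap('side','side12')
pc=p[:2]+np.array([.004,.004])
crop('side12',200,125,255,180,11,'s14')
ovq('side12',200,125,255,180,11,'s15',tf(q,(-.02,.105,0))[:2],q[2],p[2]-.11)
E
```

```text
clock 12.4 pos [0.5082 0.1484 0.1697] F [-0.03 -0.15 -5.93] w 0.6205791979508151
tool delta [ 0.0195  0.0027 -0.0037] zyaw 78.71 tilt [-0.997  0.006  0.072]
turn 0.001
[-0.02121408  0.10224771]
```

View pics/s15.png

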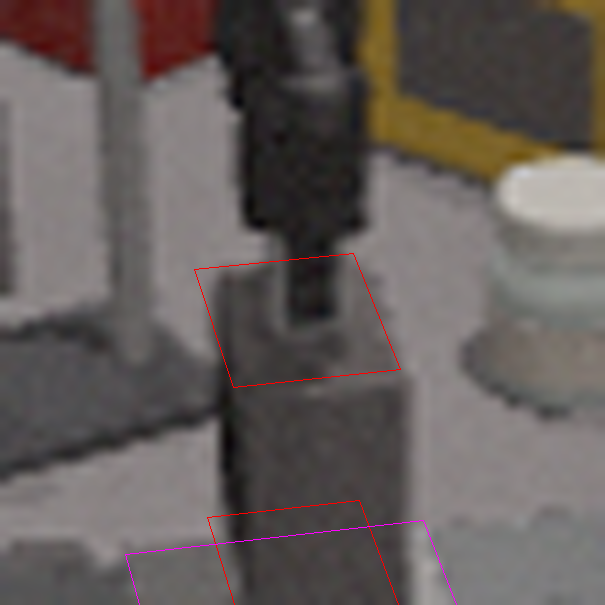

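Call:
{"op": "play_rows", "data": {
  "increments": "0.01 0.002 -0.0005 0;0.008 0.001 0 0;0 0 0 0"
}}

```text
clock: 12.75
position: [0.5079, 0.1514, 0.1554]
ee_rot: [-0.431, 0.525, 0.465, 0.567]
ft_force: [-0.7, 0.6, -5.4]
grip_width: 0.623
```

```bash
python3 - <<'E'
from ovp import *
to(tf(q,(-.024,.102,.146)),78.64)
o,M=state(); p=o['position']; print(inv(p))
snap('side','side13')
ovq('side13',200,130,255,185,11,'s16',tf(q,(-.02,.105,0))[:2],q[2],.036)
E
```

```text
clock 12.75 pos [0.5079 0.1514 0.1554] F [-0.71  0.65 -5.36] w 0.6227539551720646
tool delta [ 0.0091  0.0019 -0.0038] zyaw 78.77 tilt [-0.997 -0.     0.076]
turn 0.002
[-0.02209974  0.10512272]
```

View pics/s16.png

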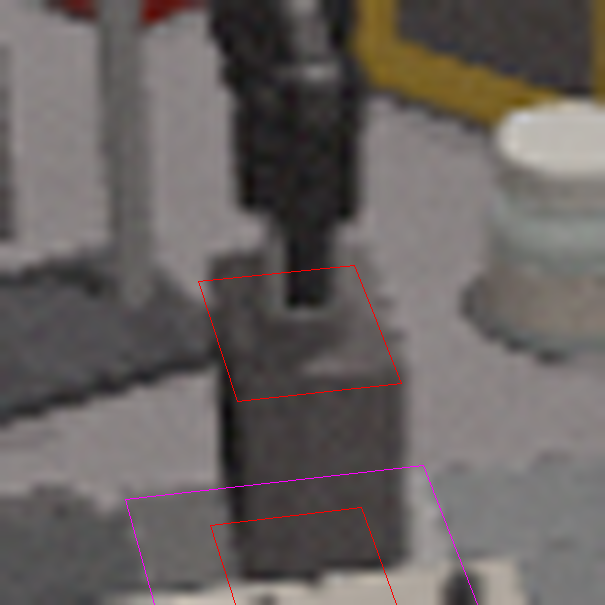

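Call:
{"op": "play_rows", "data": {
  "increments": "0.005 0 -0.004 0;0.004 0 0 0;0 0 0 0"
}}

```text
clock: 13.1
position: [0.5088, 0.1477, 0.1478]
ee_rot: [-0.432, 0.524, 0.465, 0.568]
ft_force: [-1.3, 0.6, -0.2]
grip_width: 0.622
```

Call:
{"op": "play_rows", "data": {
  "increments": "0.003 0 -0.001 0;0.003 0 0 0"
}}

```text
clock: 13.3
position: [0.5112, 0.1475, 0.1477]
ee_rot: [-0.432, 0.522, 0.464, 0.57]
ft_force: [-14.2, -6.9, 34.6]
grip_width: 0.626
```

```bash
python3 - <<'E'
from ovp import *
to(tf(q,(-.024,.102,.146)),78.64)
o,M=state(); p=o['position']; print(inv(p))
snap('side','side14')
ovq('side14',200,130,255,185,11,'s17',tf(q,(-.02,.105,0))[:2],q[2],.036)
E
```

```text
clock 13.3 pos [0.5112 0.1475 0.1477] F [-14.24  -6.86  34.56] w 0.6260027225400727
tool delta [ 0.0016  0.0059 -0.0001] zyaw 78.73 tilt [-0.997 -0.008  0.082]
turn 0.002
[-0.01814751  0.10198662]
```

View pics/s17.png

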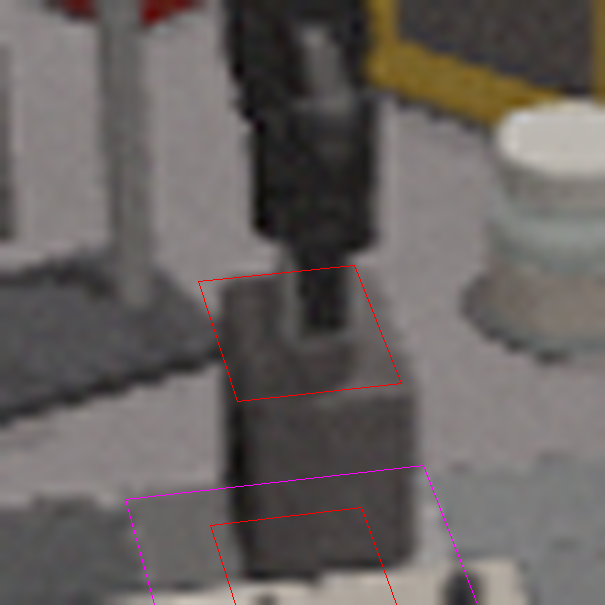

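Call:
{"op": "play_rows", "data": {
  "increments": "-0.003 0.002 0 0;0 0.004 0 0;0 0 0 0"
}}

```text
clock: 13.65
position: [0.5052, 0.1484, 0.1513]
ee_rot: [-0.432, 0.522, 0.464, 0.571]
ft_force: [-0.7, -1.1, -4.3]
grip_width: 0.625
```

```bash
python3 - <<'E'
from ovp import *
to(tf(q,(-.024,.102,.146)),78.64)
o,M=state(); p=o['position']; print(inv(p))
snap('side','side15')
ovq('side15',200,130,255,185,11,'s18',tf(q,(-.02,.105,0))[:2],q[2],.036)
E
```

```text
clock 13.65 pos [0.5052 0.1484 0.1513] F [-0.67 -1.14 -4.3 ] w 0.6251224973931683
tool delta [ 0.0053 -0.0002 -0.    ] zyaw 78.69 tilt [-0.997 -0.009  0.083]
turn 0.001
[-0.02420495  0.10160653]
```

View pics/s18.png

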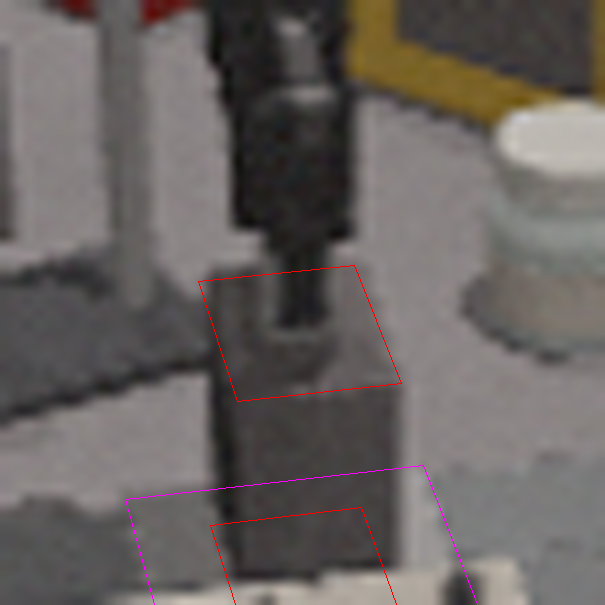

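Call:
{"op": "play_rows", "data": {
  "increments": "0.003 0.001 0 0;0.001 0 0 0;0 0 0 0"
}}

```text
clock: 14.0
position: [0.5054, 0.1487, 0.1483]
ee_rot: [-0.432, 0.521, 0.464, 0.572]
ft_force: [-2.0, -0.8, -1.1]
grip_width: 0.624
```

Call:
{"op": "play_rows", "data": {
  "increments": "0.001 0 0 0;0 0 0 0"
}}

```text
clock: 14.2
position: [0.5057, 0.1487, 0.1482]
ee_rot: [-0.432, 0.521, 0.463, 0.572]
ft_force: [-3.0, -0.7, 1.0]
grip_width: 0.622
```

Call:
{"op": "play_rows", "data": {
  "increments": "0 0 0 0;0 0 0 0;0 0 0 0;0 0 0 0",
  "hand": -0.7
}}

```text
clock: 14.6
position: [0.5067, 0.1496, 0.1483]
ee_rot: [-0.432, 0.52, 0.463, 0.573]
ft_force: [0.4, -0.4, -0.5]
grip_width: 0.853
```

```bash
python3 - <<'E'
from ovp import *
to(tf(q,(-.024,.102,.26)),78.64)
snap('side','side16')
ovq('side16',200,130,255,185,11,'s19',tf(q,(-.02,.105,0))[:2],q[2],.036)
E
```

```text
clock 14.6 pos [0.5067 0.1496 0.1483] F [ 0.4  -0.43 -0.53] w 0.8526427617797425
tool delta [-0.1114 -0.0004  0.0084] zyaw 78.73 tilt [-0.996 -0.013  0.085]
turn 0.001
```

View pics/s19.png

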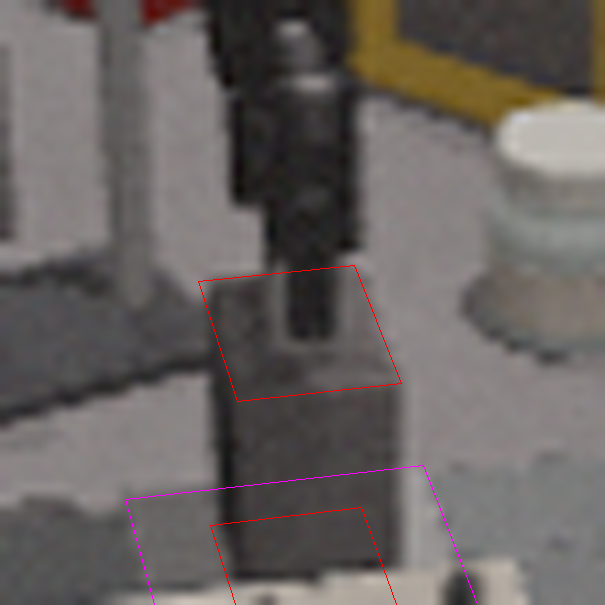

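Call:
{"op": "play_rows", "data": {
  "increments": "-0.012 0 0.001 0;-0.025 0 0.002 0;-0.03 0 0.002 0;-0.03 0 0.003 0;-0.02 0 0.002 0"
}}

```text
clock: 15.15
position: [0.5037, 0.1491, 0.2702]
ee_rot: [-0.432, 0.522, 0.463, 0.571]
ft_force: [0.7, 0.4, 0.4]
grip_width: 0.848
```

```bash
python3 - <<'E'
from ovp import *
to(lev(0,z=.25),78.64)
snap('side','side17')
ovq('side17',200,130,255,185,11,'s20',tf(q,(-.02,.105,0))[:2],q[2],.036)
E
```

```text
clock 15.15 pos [0.5037 0.1491 0.2702] F [0.7  0.36 0.36] w 0.8482818696925609
tool delta [ 0.0008 -0.0119 -0.2375] zyaw 78.67 tilt [-0.997 -0.01   0.082]
turn 0.0
```

View pics/s20.png

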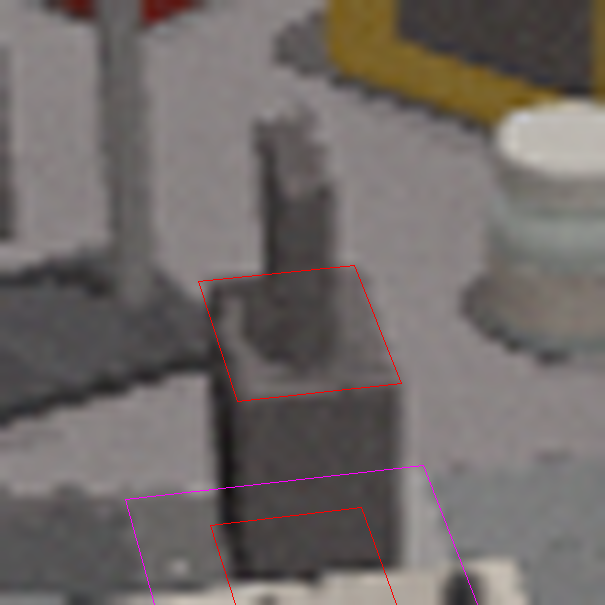

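Call:
{"op": "play_rows", "data": {
  "increments": "-0.002 -0.002 -0.034 0;-0.003 -0.002 -0.034 0;-0.003 -0.002 -0.034 0;-0.003 -0.002 -0.034 0;-0.003 -0.002 -0.034 0;-0.003 -0.002 -0.034 0;-0.002 -0.001 -0.03 0;0 0 0 -0.1;0 0 0 -0.1;0 0 0 -0.08;0 0 0 0",
  "hand": -0.3
}}

```text
clock: 16.3
position: [0.4706, -0.0939, 0.283]
ee_rot: [-0.513, 0.444, 0.53, 0.509]
ft_force: [0.6, 1.1, -0.5]
grip_width: 0.65
```

```bash
python3 - <<'E'
from ovp import *
to(lev(0,z=.16),95);print(get_obs()['joint_pos'])
snap('top','top17')
ovq('top17',175,150,295,250,6,'t20',tf(q,(-.02,.105,0))[:2],q[2],.036)
E
```

```text
clock 16.3 pos [ 0.4706 -0.0939  0.283 ] F [ 0.64  1.13 -0.5 ] w 0.6501972899766459
tool delta [ 0.1231  0.0073 -0.0012] zyaw 95.26 tilt [-0.995 -0.051  0.08 ]
turn 0.005
[-0.38848396 -0.06257602  0.53668821  1.80644592 -0.05973883  1.35825635
  1.8200774 ]
```

View pics/t20.png

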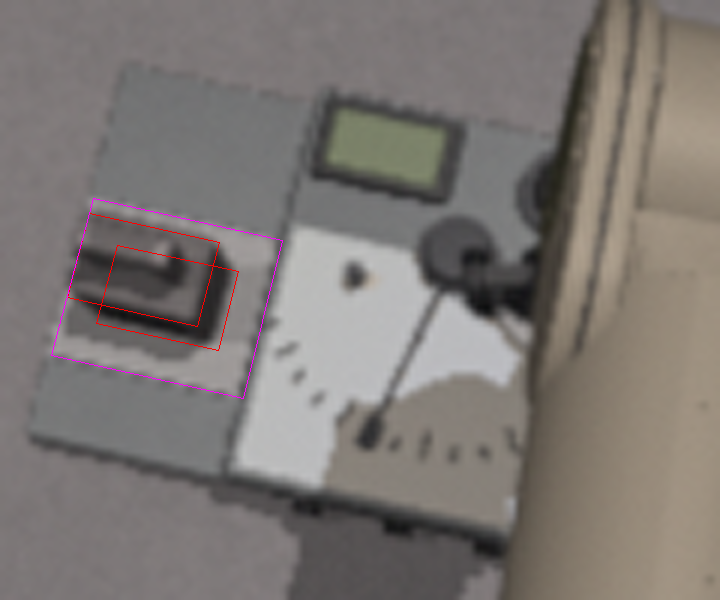

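Call:
{"op": "play_rows", "data": {
  "increments": "0.03 0.002 0 0;0.03 0.002 0 0;0.03 0.002 0 0;0.025 0.001 0 0;0 0 0 0"
}}

```text
clock: 16.85
position: [0.4702, -0.084, 0.1673]
ee_rot: [-0.51, 0.447, 0.525, 0.514]
ft_force: [-0.6, -0.3, 0.3]
grip_width: 0.651
```

```bash
python3 - <<'E'
from ovp import *
to(lev(0,z=.125),95)
snap('side','side18');crop('side18',200,120,290,220,6,'s21')
c=load('side18');o,M=state()
P=lambda X:((proj(c,X)-[200,120])*6).round()
print(P(lev(0,z=.15)),[P(o['position']+M[:,2]*s*.03) for s in(-1,1)])
E
```

```text
clock 16.85 pos [ 0.4702 -0.084   0.1673] F [-0.64 -0.27  0.34] w 0.6508518541616093
tool delta [ 0.0419  0.0037 -0.0046] zyaw 94.4 tilt [-0.995 -0.055  0.081]
turn -0.01
[259. 437.] [array([293., 437.]), array([233., 366.])]
```

View pics/s21.png

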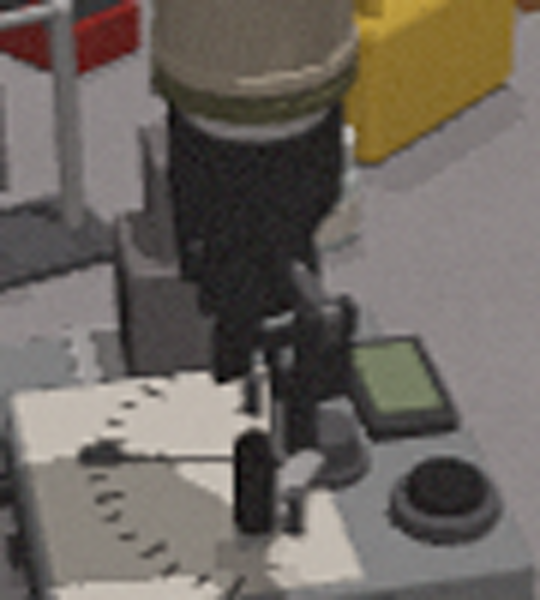

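Call:
{"op": "play_rows", "data": {
  "increments": "0.02 0.003 -0.002 0;0.02 0.003 -0.002 0;0.003 0.001 0 0;0 0 0 0"
}}

```text
clock: 17.3
position: [0.4708, -0.0857, 0.1315]
ee_rot: [-0.512, 0.445, 0.522, 0.518]
ft_force: [-0.1, -0.6, 0.3]
grip_width: 0.644
```

```bash
python3 - <<'E'
from ovp import *
to(lev(0,z=.125),95)
snap('side','side19');crop('side19',200,120,290,220,6,'s22')
E
```

```text
clock 17.3 pos [ 0.4708 -0.0857  0.1315] F [-0.06 -0.59  0.27] w 0.6439720594649114
tool delta [ 0.0064  0.0023 -0.    ] zyaw 94.2 tilt [-0.995 -0.066  0.081]
turn -0.014
```

View pics/s22.png

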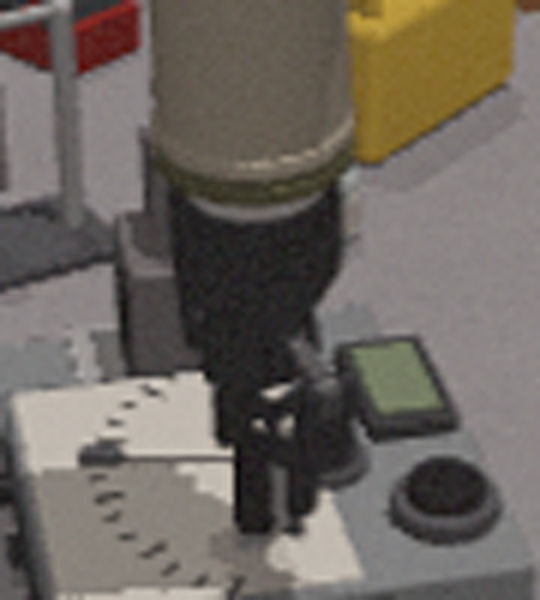

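Close on the grip.

Call:
{"op": "play_rows", "data": {
  "increments": "0.003 0.004 0 0;0 0 0 0;0 0 0 0;0 0 0 0",
  "hand": 1,
  "squeeze": 22
}}

```text
clock: 17.75
position: [0.4683, -0.0835, 0.1313]
ee_rot: [-0.512, 0.443, 0.522, 0.519]
ft_force: [1.5, -2.4, -7.9]
grip_width: 0.257
```

```bash
python3 - <<'E'
from mv import *
to(lev(0,z=.125))
o,M=state(); vs=np.linspace(0,1.18,13)
for a,b in zip(vs[:-1],vs[1:]): print(b.round(3),(M.T@(lev(b)-lev(a))).round(4))
E
```

```text
clock 17.75 pos [ 0.4683 -0.0835  0.1313] F [ 1.5  -2.39 -7.89] w 0.2565114816207022
tool delta [ 0.0062 -0.     -0.0024] zyaw 94.34 tilt [-0.994 -0.07   0.083]
0.098 [0.0002 0.005  0.0067]
0.197 [0.0003 0.0043 0.0071]
0.295 [0.0004 0.0036 0.0075]
0.393 [0.0005 0.0028 0.0078]
0.492 [0.0005 0.0021 0.0081]
0.59 [0.0006 0.0013 0.0082]
0.688 [0.0007 0.0004 0.0083]
0.787 [ 0.0007 -0.0004  0.0083]
0.885 [ 0.0008 -0.0012  0.0082]
0.983 [ 0.0008 -0.002   0.0081]
1.082 [ 0.0009 -0.0028  0.0078]
1.18 [ 0.0009 -0.0035  0.0075]
```

Call:
{"op": "play_rows", "data": {
  "increments": "0.001 0.0055 0.007 0;0.001 0.0045 0.0075 0;0.001 0.004 0.008 0;0.001 0.003 0.008 0;0.001 0.002 0.0085 0;0.001 0.0015 0.0085 0"
}}

```text
clock: 18.35
position: [0.4455, -0.0475, 0.1311]
ee_rot: [-0.514, 0.448, 0.514, 0.521]
ft_force: [-1.5, -5.7, 1.2]
grip_width: 0.251
```

```bash
cat >> mv.py <<'E'
def where():
    o,M=state(); d=inv(o['position'])-[.035,-.065]; v=np.radians(235)-np.arctan2(d[1],d[0])%(2*np.pi)
    print('r',np.hypot(*d).round(4),'lev',v.round(3),'F',o['ft_force'].round(1),'w',o['grip_width'].round(3),'tilt',M[2].round(3)); return v
E
python3 - <<'E'
from mv import *
v=where();o,M=state(); vs=np.arange(v,1.2,.1)
for a,b in zip(vs[:-1],vs[1:]): print(b.round(3),(M.T@(lev(b)-lev(a))).round(4))
E
```

```text
Traceback (most recent call last):
  File "mv.py", line 13, in where
    print('r',np.hypot(*d).round(4),'lev',v.round(3),'F',o['ft_force'].round(1),'w',o['grip_width'].round(3),'tilt',M[2].round(3)); return v
                                                                                    ^^^^^^^^^^^^^^^^^^^^^
AttributeError: 'float' object has no attribute 'round'
```

```bash
sed -i "s/o\['grip_width'\].round(3)/round(o['grip_width'],3)/" mv.py
python3 - <<'E'
from mv import *
v=where();o,M=state(); vs=np.arange(v,1.2,.1)
for a,b in zip(vs[:-1],vs[1:]): print(b.round(3),(M.T@(lev(b)-lev(a))).round(4))
E
```

```text
r 0.0875 lev 0.521 F [-1.5 -5.7  1.2] w 0.251 tilt [-0.995 -0.075  0.071]
0.621 [0.0005 0.0011 0.0084]
0.721 [0.0006 0.0003 0.0085]
0.821 [ 0.0006 -0.0006  0.0085]
0.921 [ 0.0007 -0.0014  0.0083]
1.021 [ 0.0008 -0.0022  0.0082]
1.121 [ 0.0008 -0.003   0.0079]
```

Call:
{"op": "play_rows", "data": {
  "increments": "0.001 0.001 0.009 0;0.001 0 0.009 0;0.001 -0.001 0.009 0;0.001 -0.002 0.009 0;0 0 0 0"
}}

```text
clock: 18.85
position: [0.4463, -0.0139, 0.1313]
ee_rot: [-0.514, 0.45, 0.511, 0.522]
ft_force: [2.0, 0.1, -3.6]
grip_width: 0.249
```

```bash
python3 - <<'E'
from mv import *
where()
snap('top','top20');snap('side','side20');crop('top20',215,175,285,235,10,'t22');crop('side20',205,155,275,225,8,'s23')
E
```

```text
r 0.0851 lev 0.912 F [ 2.   0.1 -3.6] w 0.249 tilt [-0.995 -0.078  0.067]
```

View pics/t22.png

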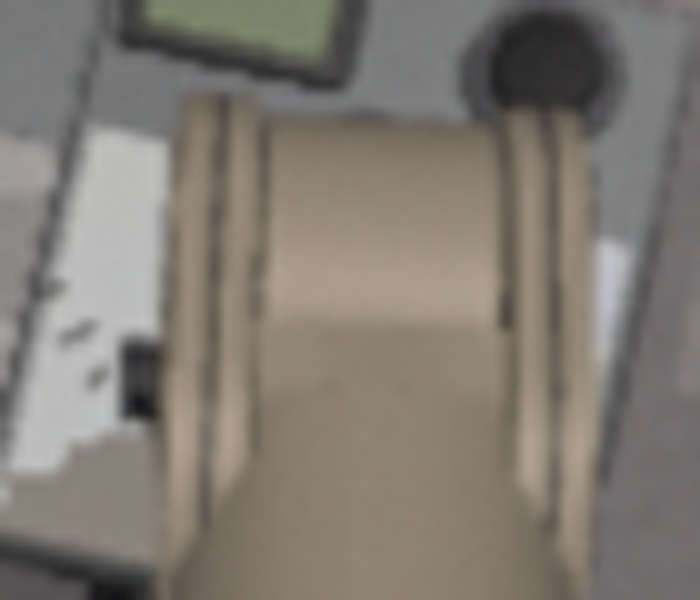

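View pics/s23.png

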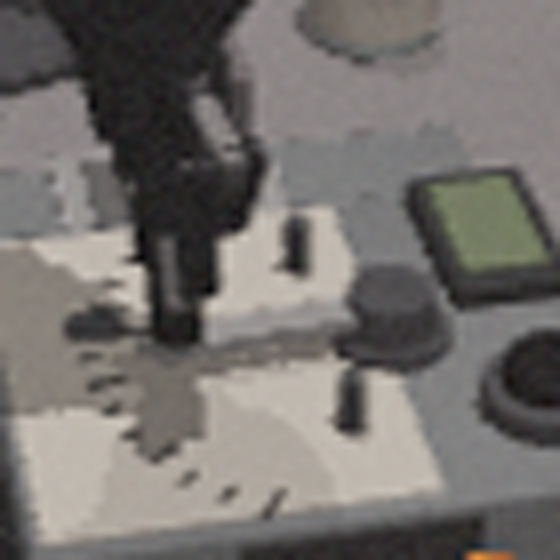

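Call:
{"op": "play_rows", "data": {
  "increments": "0.001 -0.002 0.009 0;0.001 -0.003 0.009 0;0 0 0 0"
}}

```text
clock: 19.25
position: [0.4513, 0.0026, 0.1314]
ee_rot: [-0.514, 0.45, 0.509, 0.523]
ft_force: [1.5, -0.4, -2.6]
grip_width: 0.25
```

```bash
python3 - <<'E'
from mv import *
where()
snap('side','side21');crop('side21',205,155,275,225,8,'s24')
v=where();o,M=state();print((M.T@(lev(1.18)-lev(v))).round(4))
E
```

```text
r 0.0843 lev 1.116 F [ 1.5 -0.4 -2.6] w 0.25 tilt [-0.995 -0.079  0.066]
r 0.0844 lev 1.111 F [ 2.4 -0.3 -2.3] w 0.257 tilt [-0.995 -0.079  0.066]
[ 0.0005 -0.0024  0.0053]
```

View pics/s24.png

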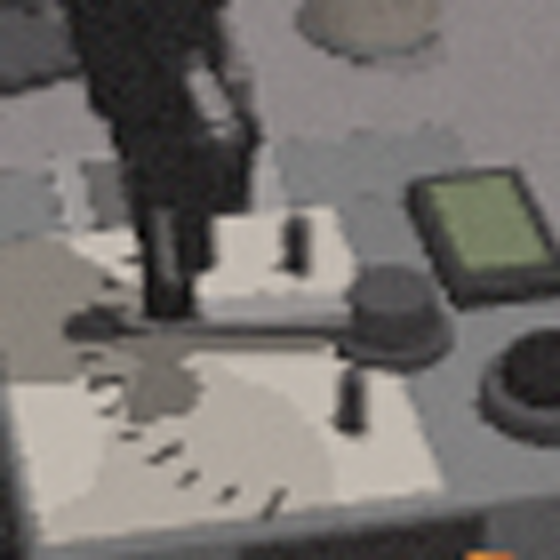

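Call:
{"op": "play_rows", "data": {
  "increments": "0.001 -0.003 0.006 0;0 0 0 0;0 0 0 0"
}}

```text
clock: 19.6
position: [0.4542, 0.0081, 0.1313]
ee_rot: [-0.514, 0.45, 0.509, 0.523]
ft_force: [-0.4, -3.0, -0.2]
grip_width: 0.252
```

```bash
python3 - <<'E'
from mv import *
v=where();o,M=state();print((M.T@(lev(1.18)-lev(v))).round(4))
E
```

```text
r 0.0838 lev 1.19 F [-0.4 -3.  -0.2] w 0.252 tilt [-0.995 -0.079  0.066]
[-0.0001  0.0004 -0.0007]
```

Release and lift off to look.

Call:
{"op": "play_rows", "data": {
  "increments": "0 0 0 0;0 0 0 0;0 0 0 0",
  "hand": -0.3
}}

```text
clock: 19.9
position: [0.4537, 0.009, 0.1312]
ee_rot: [-0.514, 0.45, 0.51, 0.523]
ft_force: [-0.1, -0.6, -0.2]
grip_width: 0.65
```

Call:
{"op": "play_rows", "data": {
  "increments": "-0.02 -0.001 0.001 0;-0.03 -0.002 0.002 0;-0.03 -0.002 0.002 0;-0.02 -0.002 0.001 0;0 0 -0.04 0;0 0 -0.04 0;0 0 -0.03 0"
}}

```text
clock: 20.6
position: [0.4586, -0.0994, 0.2288]
ee_rot: [-0.516, 0.447, 0.513, 0.521]
ft_force: [0.6, 0.2, 0.3]
grip_width: 0.653
```

```bash
python3 - <<'E'
from mv import *
where(); print(get_obs()['position'])
snap('top','top22');snap('side','side22');crop('top22',215,175,285,235,11,'t23');crop('side22',205,155,275,225,8,'s25')
E
```

```text
r 0.1022 lev -0.03 F [0.6 0.2 0.3] w 0.653 tilt [-0.994 -0.08   0.069]
[ 0.45856674 -0.09935811  0.22875516]
```

View pics/t23.png

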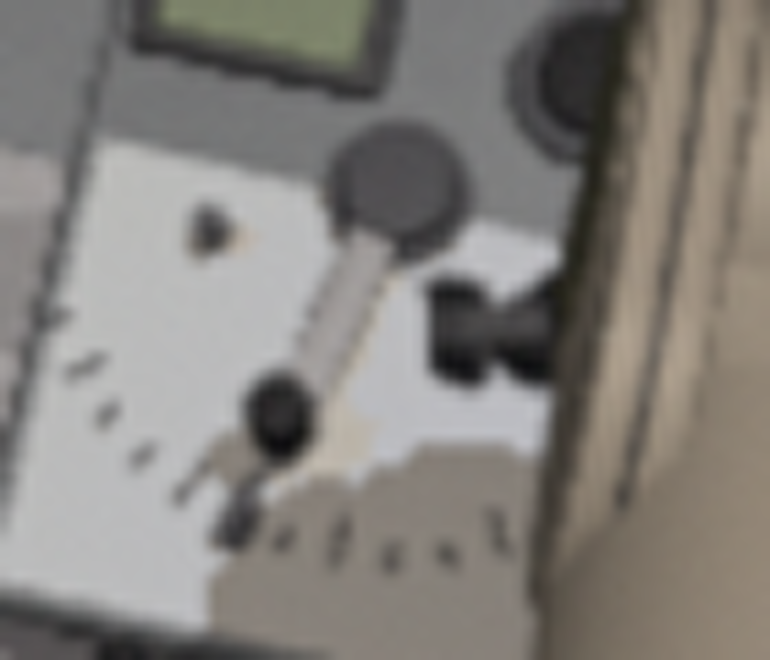

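View pics/s25.png

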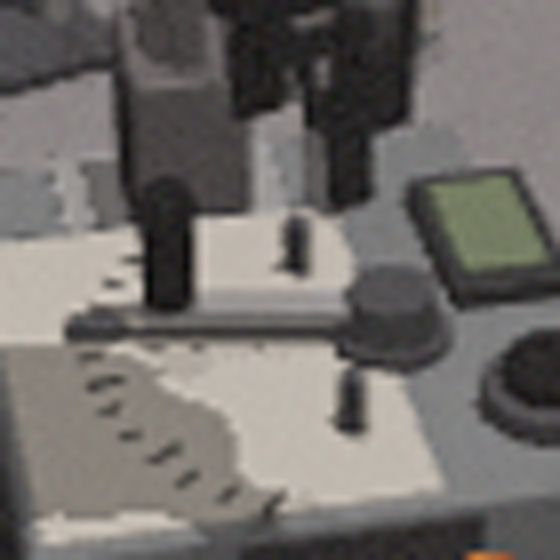

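```bash
python3 - <<'E'
from mv import *
c=load('top22');s=load('side22')
t=lambda u,v:((u+.5)/11-.5+215,(v+.5)/11-.5+175); g=lambda u,v:((u+.5)/8-.5+205,(v+.5)/8-.5+155)
def ang(c,uv,z):
    d=inv(atz(c,*uv,z))-[.035,-.065]; return np.hypot(*d).round(4),(np.radians(235)-np.arctan2(d[1],d[0])%(2*np.pi)).round(3)
print('ptr',ang(c,t(237,525),.086),ang(s,g(95,324),.086))
print('ptrinner',ang(c,t(245,500),.088))
print('grip',ang(c,t(278,410),.15),ang(s,g(168,183),.15),'grip base S',ang(s,g(168,305),.099))
a=inv(atz(c,*t(372,245),.099));b=inv(atz(c,*t(314,373),.099));d=b-a;print('arm dir',np.radians(235)-np.arctan2(d[1],d[0])%(2*np.pi))
# predicted overlays
for v in(1.1,1.15,1.2,1.25):
    f=lambda r,z,cc:proj(cc,lev(v,r,z))
    print(v,'gripT',((f(.085,.15,c)-[215,175]+.5)*11-.5).round(),'tipT',((f(.101,.097,c)-[215,175]+.5)*11-.5).round(),'ptrT',((f(.116,.087,c)-[215,175]+.5)*11-.5).round(),'gripS',((f(.085,.15,s)-[205,155]+.5)*8-.5).round(),'ptrS',((f(.116,.087,s)-[205,155]+.5)*8-.5).round())
E
```

```text
ptr (np.float64(0.1182), np.float64(1.183)) (np.float64(0.1164), np.float64(1.197))
ptrinner (np.float64(0.1102), np.float64(1.192))
grip (np.float64(0.0867), np.float64(1.155)) (np.float64(0.0861), np.float64(1.213)) grip base S (np.float64(0.0875), np.float64(1.135))
arm dir 1.1528951275737827
1.1 gripT [295. 411.] tipT [284. 482.] ptrT [268. 530.] gripS [170. 197.] ptrS [ 95. 339.]
1.15 gripT [282. 405.] tipT [269. 476.] ptrT [251. 523.] gripS [170. 191.] ptrS [ 95. 330.]
1.2 gripT [269. 399.] tipT [254. 469.] ptrT [234. 516.] gripS [171. 185.] ptrS [ 96. 321.]
1.25 gripT [257. 393.] tipT [240. 462.] ptrT [218. 507.] gripS [172. 179.] ptrS [ 98. 313.]
```

```bash
python3 - <<'E'
from mv import *
c=load('top22');x0,y0,x1,y1,s=228,188,258,230,14
def mk(v,vp):
    im=cv2.resize(c['img'][y0:y1,x0:x1],None,fx=s,fy=s,interpolation=cv2.INTER_CUBIC)
    im=cv2.convertScaleAbs(im,alpha=1.4,beta=0)
    P=lambda X:tuple(((proj(c,X)-[x0,y0]+.5)*s-.5).round().astype(int).tolist())
    if v is None: return im
    cv2.line(im,P(lev(v,.02,.099)),P(lev(v,.101,.099)),(0,0,255),1)
    pts=[lev(v,.085,.15)[:3]+[.011*np.cos(a),.011*np.sin(a),0] for a in np.linspace(0,6.28,25)]
    cv2.polylines(im,[np.array([P(p) for p in pts])],True,(0,255,0),1)
    cv2.line(im,P(lev(vp,.104,.088)),P(lev(vp,.128,.088)),(255,0,0),1)
    return im
cv2.imwrite('pics/t24.png',cv2.resize(np.hstack([mk(None,0),mk(1.16,1.185)]),None,fx=.95,fy=.95))
E
```

```text
(no output)
```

View pics/t24.png

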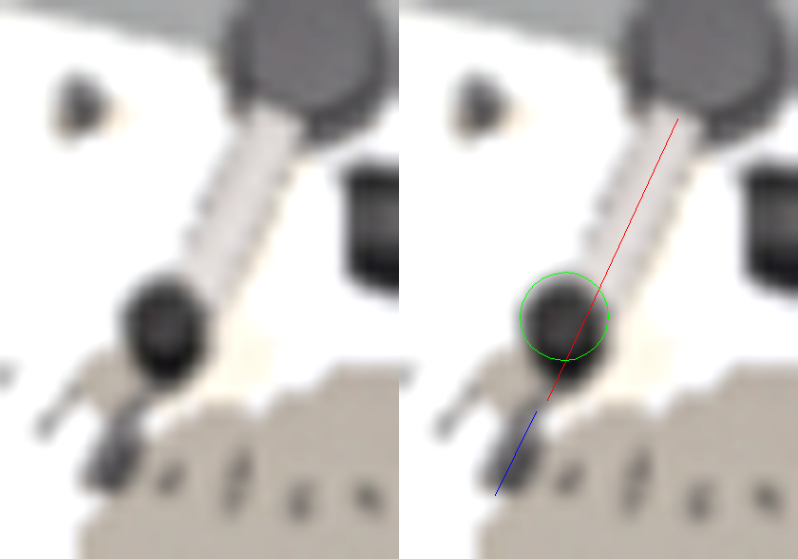

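```bash
python3 - <<'E'
from mv import *
av={}
for n in('top','side'):
    cs=[camera(n) for _ in range(6)]; im=np.mean([c['img'].astype(float) for c in cs],0); av[n]=im; cv2.imwrite(f'pics/av_{n}.png',im.round().astype(np.uint8)); print(n,np.std([c['img'] for c in cs],0).mean())
def blob(im,box,th=60):
    x0,y0,x1,y1=box; g=im[y0:y1,x0:x1].astype(float).mean(2); w=np.clip(th-g,0,30); 
    yy,xx=np.mgrid[y0:y1,x0:x1]; return (w*xx).sum()/w.sum(),(w*yy).sum()/w.sum(),w.sum()
T11=load('top11')['img'];S11=load('side11')['img']
# lever0 top grip approx
print('T lev0',[blob(T11,(262,203,274,216),t) for t in(70,90)], 'pred',proj(T,lev(0,z=.125)),proj(T,lev(0,z=.15)))
print('T now',[blob(av['top'],(235,206,246,217),t) for t in(70,90)],'pred1.18',proj(T,lev(1.18,z=.125)),'1.15',proj(T,lev(1.15,z=.125)))
print('S lev0',[blob(S11,(236,190,248,212),t) for t in(50,60)],'pred',proj(S,lev(0,z=.1245)))
print('S now',[blob(av['side'],(221,176,231,193),t) for t in(50,60)],'pred1.18',proj(S,lev(1.18,z=.1245)),'1.15',proj(S,lev(1.15,z=.1245)))
def big(im,b,s,o): cv2.imwrite(f'pics/{o}.png',np.clip(cv2.resize(im[b[1]:b[3],b[0]:b[2]],None,fx=s,fy=s,interpolation=cv2.INTER_CUBIC)*1.2,0,255).astype(np.uint8))
big(av['top'],(228,200,258,230),20,'b1'); big(av['side'],(210,172,262,204),15,'b2')
E
```

```text
top 0.8339865050422692
side 1.8764628821134919
T lev0 [(np.float64(266.61562224183587), np.float64(208.90820829655777), np.float64(755.3333333333334)), (np.float64(266.6050552922591), np.float64(208.7560821484992), np.float64(1055.0))] pred [267.5403441  208.05430827] [267.75910751 206.90543736]
T now [(np.float64(239.94380128956624), np.float64(212.92101406799532), np.float64(758.2222222222222)), (np.float64(239.97151606193668), np.float64(212.84434943378787), np.float64(961.5555555555555))] pred1.18 [239.82491813 212.14495456] 1.15 [240.51019228 212.45559882]
S lev0 [(np.float64(241.416934619507), np.float64(200.67674169346196), np.float64(1555.0)), (np.float64(241.71347871781398), np.float64(200.3864950078823), np.float64(2537.3333333333335))] pred [243.2030669  200.08717859]
S now [(np.float64(225.20944741532972), np.float64(185.4001782531194), np.float64(1620.6666666666667)), (np.float64(225.1821048567016), np.float64(184.79389050969627), np.float64(2589.7777777777774))] pred1.18 [226.13766499 185.04167421] 1.15 [226.11051737 185.50306277]
```

View pics/b1.png

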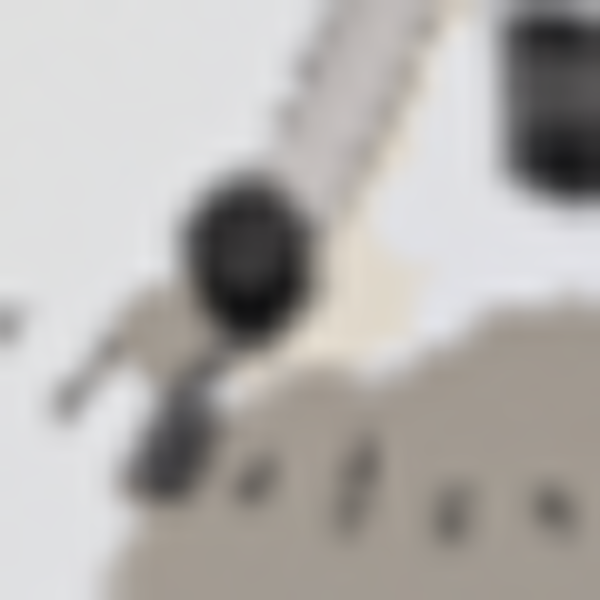

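View pics/b2.png

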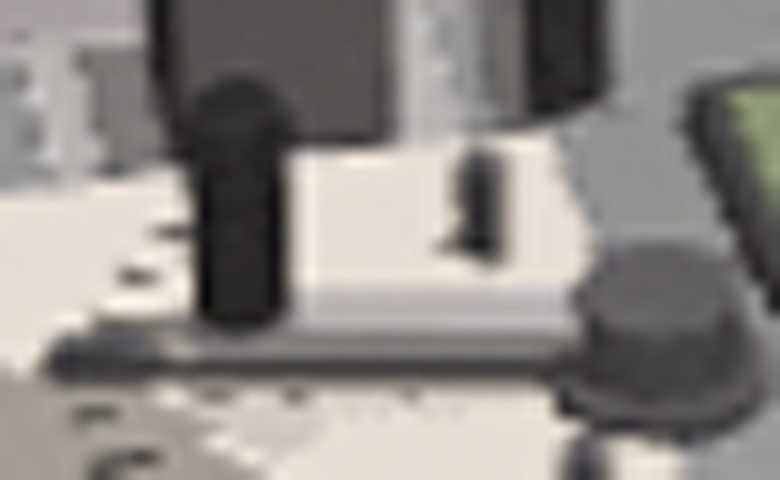

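```bash
python3 - <<'E'
from mv import *
im=cv2.imread('pics/av_top.png')
o=load('top0')['img']; o17=load('top17')['img']
m=np.mean([o],0).astype(np.uint8)
b=(215,185,285,235)
x=cv2.resize(m[b[1]:b[3],b[0]:b[2]],None,fx=11,fy=11,interpolation=cv2.INTER_CUBIC)
# polar unwrap around the pivot at z=.081 : columns=lev value, rows=radius
vs=np.arange(-.1,2.05,.0025); rs=np.arange(.06,.135,.0004)
def unwrap(img,z):
    mp=np.array([[proj(T,lev(v,r,z)) for v in vs] for r in rs],np.float32)
    return cv2.remap(img,mp[...,0],mp[...,1],cv2.INTER_CUBIC)
a=unwrap(m,.083); c=unwrap(im,.083)
out=np.vstack([a,c]); out=cv2.resize(out,(790,560))
for k in range(0,14,2):
    X=int((k*.15+.1)/2.15*790); cv2.line(out,(X,0),(X,8),(0,0,255),1)
cv2.imwrite('pics/pol.png',out)
g=a.astype(float).mean(2)
rr=(rs>.110)&(rs<.117); p=g[rr].mean(0)
from scipy.signal import find_peaks
pk,_=find_peaks(-p,prominence=6,distance=15); print([(vs[i].round(3),p[i].round(0)) for i in pk])
E
```

```text
[(np.float64(0.0), np.float64(131.0)), (np.float64(0.153), np.float64(148.0)), (np.float64(0.308), np.float64(151.0)), (np.float64(0.455), np.float64(134.0)), (np.float64(0.61), np.float64(144.0)), (np.float64(0.76), np.float64(154.0)), (np.float64(0.905), np.float64(138.0)), (np.float64(1.05), np.float64(145.0)), (np.float64(1.2), np.float64(80.0)), (np.float64(1.355), np.float64(135.0)), (np.float64(1.503), np.float64(149.0)), (np.float64(1.658), np.float64(147.0)), (np.float64(1.795), np.float64(121.0)), (np.float64(1.96), np.float64(135.0))]
```

View pics/pol.png

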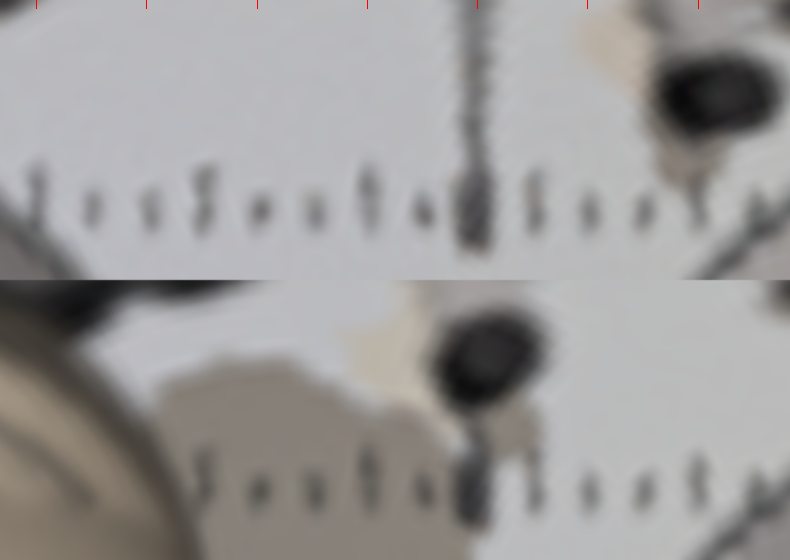

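```bash
python3 - <<'E'
from mv import *
im=cv2.imread('pics/av_top.png'); m=load('top0')['img']
vs=np.arange(.9,1.5,.002); rs=np.arange(.02,.13,.0004)
def unwrap(img,z):
    mp=np.array([[proj(T,lev(v,r,z)) for v in vs] for r in rs],np.float32)
    return cv2.remap(img,mp[...,0],mp[...,1],cv2.INTER_CUBIC)
P=unwrap(m,.087); L=unwrap(im,.097); G=unwrap(im,.15)
out=np.hstack([P,L,G]); out=cv2.resize(out,None,fx=.88,fy=2)
for j in range(3):
    for v in(1.1,1.15,1.2,1.25): X=int((j*300+(v-.9)/.002)*.88); cv2.line(out,(X,0),(X,6),(0,0,255),1)
cv2.imwrite('pics/pol2.png',out)
def cen(U,r0,r1,v0,v1):
    rr=(rs>r0)&(rs<r1);vv=(vs>v0)&(vs<v1);p=U.astype(float).mean(2)[rr].mean(0)[vv];w=np.clip(p.max()-p-.4*(p.max()-p.min()),0,None);return (w*vs[vv]).sum()/w.sum()
print('ptr',cen(P,.106,.124,1.08,1.3),'line',cen(P,.04,.095,1.1,1.3),'ptr now',cen(unwrap(im,.087),.112,.124,1.1,1.3),'grip',cen(G,.08,.09,1.0,1.35),cen(G,.075,.085,1.0,1.35))
print('idx',cen(L,.1,.105,1.1,1.25))
E
```

```text
ptr 1.1881612139597764 line 1.1868266622242054 ptr now 1.171644837327782 grip 1.1464519195650893 1.151947543562563
idx 1.1923308581741434
```

View pics/pol2.png

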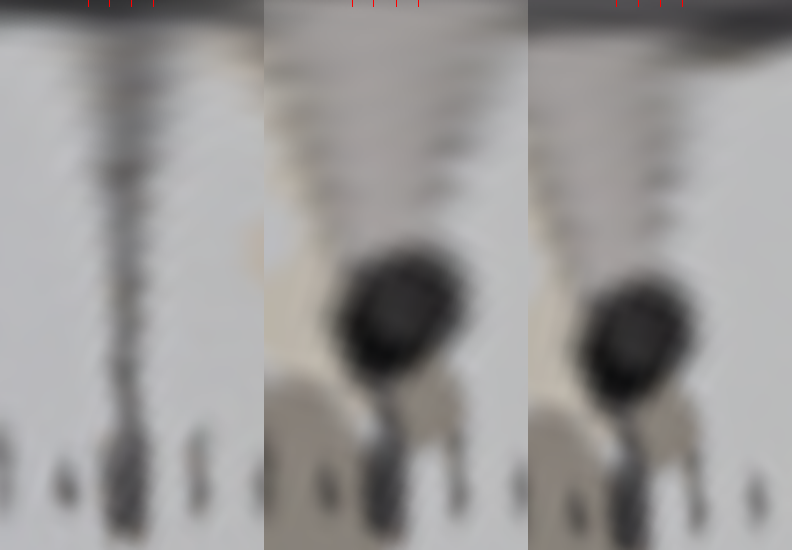

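```bash
python3 - <<'E'
from mv import *
im=cv2.imread('pics/av_top.png'); m=load('top11')['img']
rs=np.arange(.02,.13,.0004)
def unwrap(img,z,v0):
    vs=np.arange(v0-.3,v0+.3,.002)
    mp=np.array([[proj(T,lev(v,r,z)) for v in vs] for r in rs],np.float32)
    return cv2.remap(img,mp[...,0],mp[...,1],cv2.INTER_CUBIC)
out=np.hstack([unwrap(m,.15,0),unwrap(m,.098,0),unwrap(im,.098,1.17)]); out=cv2.resize(out,None,fx=.88,fy=2)
for j in range(3):
    for v in(-.05,0,.05): X=int((j*300+(v+.3)/.002)*.88); cv2.line(out,(X,0),(X,6),(0,0,255),1)
cv2.imwrite('pics/pol3.png',out)
def cen(U,r0,r1):
    vs=np.arange(-.3,.3,.002)[:U.shape[1]]
    rr=(rs>r0)&(rs<r1);p=U.astype(float).mean(2)[rr].mean(0);w=np.clip(90-p,0,None);return (w*vs).sum()/w.sum()
for r in((.078,.086),(.08,.09),(.085,.095)): print(cen(unwrap(m,.15,0),*r),cen(unwrap(im,.15,1.17),*r)+1.17)
E
```

```text
Traceback (most recent call last):
ValueError: operands could not be broadcast together with shapes (301,) (300,)
```

View pics/pol3.png

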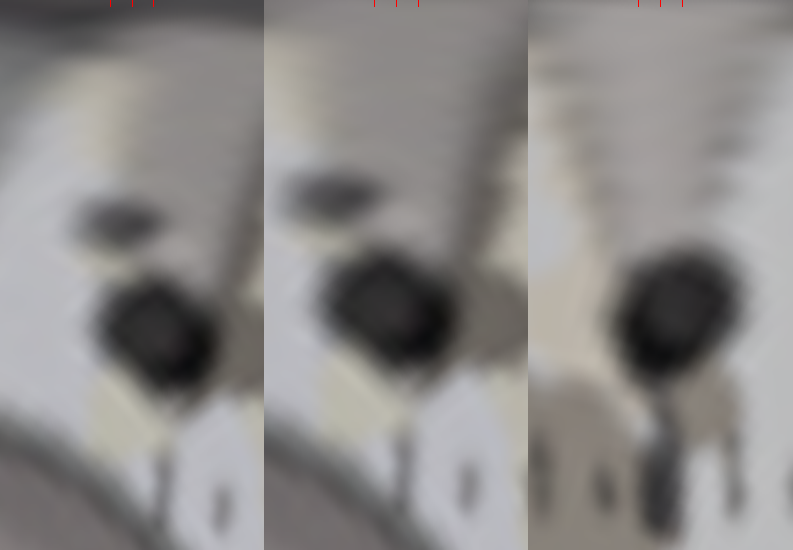

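```bash
python3 - <<'E'
from mv import *
where(); to((.4537,.009,.2288)); to((.4537,.009,.131))
E
```

```text
r 0.1009 lev -0.016 F [ 0.1 -0.7 -0.2] w 0.649 tilt [-0.995 -0.078  0.069]
clock 21.3 pos [ 0.4585 -0.0974  0.2283] F [ 0.11 -0.66 -0.19] w 0.649396890625523
tool delta [ 0.007  -0.0014  0.1063] zyaw 93.63 tilt [-0.995 -0.078  0.069]
clock 21.3 pos [ 0.4585 -0.0974  0.2283] F [ 0.11 -0.66 -0.19] w 0.649396890625523
tool delta [0.1043 0.0063 0.0995] zyaw 93.63 tilt [-0.995 -0.078  0.069]
```

Call:
{"op": "play_rows", "data": {
  "increments": "0.002 0 0.04 0;0.002 0 0.04 0;0.003 0 0.025 0;0 0 0 0"
}}

```text
clock: 21.7
position: [0.4523, 0.0105, 0.2289]
ee_rot: [-0.515, 0.448, 0.512, 0.522]
ft_force: [0.1, -0.3, -0.4]
grip_width: 0.647
```

```bash
python3 - <<'E'
from mv import *
to((.4537,.009,.16)); to((.4537,.009,.131))
E
```

```text
clock 21.7 pos [0.4523 0.0105 0.2289] F [ 0.1  -0.28 -0.44] w 0.6474184477189837
tool delta [ 0.0685  0.0042 -0.0063] zyaw 93.47 tilt [-0.994 -0.079  0.069]
clock 21.7 pos [0.4523 0.0105 0.2289] F [ 0.1  -0.28 -0.44] w 0.6474184477189837
tool delta [ 0.0973  0.0065 -0.0083] zyaw 93.47 tilt [-0.994 -0.079  0.069]
```

Call:
{"op": "play_rows", "data": {
  "increments": "0.03 0.002 -0.003 0;0.03 0.002 -0.002 0;0.02 0.002 -0.002 0;0.015 0.001 -0.001 0;0 0 0 0"
}}

```text
clock: 22.2
position: [0.4541, 0.0078, 0.1313]
ee_rot: [-0.516, 0.447, 0.511, 0.522]
ft_force: [0.2, -0.5, 0.2]
grip_width: 0.649
```

```bash
python3 - <<'E'
from mv import *
to((.4537,.009,.131)); where()
snap('side','side23');crop('side23',205,130,275,225,7,'s27')
E
```

```text
clock 22.2 pos [0.4541 0.0078 0.1313] F [ 0.19 -0.5   0.17] w 0.648979585838283
tool delta [0.0003 0.0003 0.0012] zyaw 93.53 tilt [-0.994 -0.083  0.068]
r 0.0838 lev 1.186 F [ 0.2 -0.5  0.2] w 0.649 tilt [-0.994 -0.083  0.068]
```

View pics/s27.png

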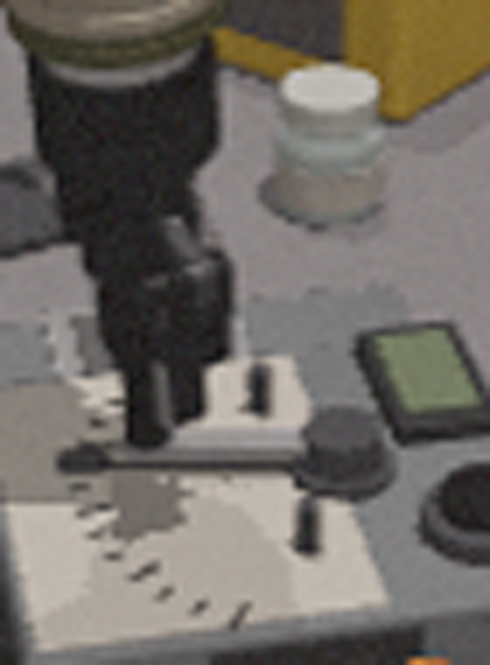

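Good; close, then nudge.

Call:
{"op": "play_rows", "data": {
  "increments": "0 0 0 0;0 0 0 0;0 0 0 0;0 0 0 0",
  "hand": 1
}}

```text
clock: 22.65
position: [0.4557, 0.0075, 0.1347]
ee_rot: [-0.517, 0.445, 0.51, 0.524]
ft_force: [1.9, 1.5, -9.7]
grip_width: 0.253
```

```bash
python3 - <<'E'
from mv import *
v=where(); o,M=state(); print(o['position'],(M.T@(lev(1.187)-lev(1.155))).round(4)); d=o['position'][:2]-[.4688,-.083]; print(2*np.arcsin(np.hypot(*d)/.17))
E
```

```text
r 0.0821 lev 1.19 F [ 1.9  1.5 -9.7] w 0.253 tilt [-0.994 -0.087  0.069]
[0.45570895 0.0074807  0.13473888] [ 0.0003 -0.0012  0.0024]
1.1356065038843057
```

Call:
{"op": "play_rows", "data": {
  "increments": "0.001 -0.001 0.003 0;0 0 0 0;0 0 0 0"
}}

```text
clock: 22.95
position: [0.4566, 0.0098, 0.1346]
ee_rot: [-0.517, 0.446, 0.51, 0.524]
ft_force: [-1.2, 0.1, -1.3]
grip_width: 0.251
```

```bash
python3 - <<'E'
from mv import *
v=where(); o,M=state(); print(o['position'],M.T@(o['position']-[.4557,.00748,.1347]))
E
```

```text
r 0.0823 lev 1.221 F [-1.2  0.1 -1.3] w 0.251 tilt [-0.994 -0.086  0.068]
[0.45663585 0.00983791 0.13456411] [ 0.00038473 -0.00104606  0.00228293]
```

Moved 2.5 mm (+0.03 rad). Release, lift off toward the button.

Call:
{"op": "play_rows", "data": {
  "increments": "0 0 0 0;0 0 0 0;0 0 0 0",
  "hand": -0.3
}}

```text
clock: 23.25
position: [0.4575, 0.0105, 0.1352]
ee_rot: [-0.517, 0.445, 0.51, 0.524]
ft_force: [-0.3, 0.1, 0.1]
grip_width: 0.648
```

Call:
{"op": "play_rows", "data": {
  "increments": "-0.02 -0.001 0.001 0;-0.03 -0.002 0.002 0;-0.03 -0.002 0.002 0;-0.02 -0.002 0.001 0;0 0 -0.04 0;0 0 -0.04 0;0 0 -0.04 0"
}}

```text
clock: 23.95
position: [0.4649, -0.1071, 0.233]
ee_rot: [-0.521, 0.44, 0.512, 0.523]
ft_force: [1.0, -0.4, -0.3]
grip_width: 0.646
```

```bash
python3 - <<'E'
from mv import *
print(get_obs()['clock'],get_obs()['position'])
im=np.mean([camera('top')['img'].astype(float) for _ in range(5)],0).round().astype(np.uint8); cv2.imwrite('pics/av_top2.png',im)
old=cv2.imread('pics/av_top.png')
rs=np.arange(.02,.13,.0004)
def unwrap(img,z,v0=1.187):
    vs=v0+np.arange(-150,150)*.002
    mp=np.array([[proj(T,lev(v,r,z)) for v in vs] for r in rs],np.float32)
    return cv2.remap(img,mp[...,0],mp[...,1],cv2.INTER_CUBIC)
out=np.hstack([unwrap(old,.098),unwrap(im,.098)]); out=cv2.resize(out,None,fx=1.3,fy=2)
for j in range(2):
    for v in(-.05,0,.05): X=int((j*300+(v+.3)/.002)*1.3); cv2.line(out,(X,0),(X,6),(0,0,255),1)
cv2.imwrite('pics/pol4.png',out)
vs=1.187+np.arange(-150,150)*.002
def cen(U,r0,r1):
    rr=(rs>r0)&(rs<r1);p=U.astype(float).mean(2)[rr].mean(0);w=np.clip(90-p,0,None);return ((w*vs).sum()/w.sum()).round(4)
for r in((.078,.086),(.08,.09),(.085,.095)): print(cen(unwrap(old,.15),*r),cen(unwrap(im,.15),*r))
cv2.imwrite('pics/b3.png',cv2.resize(im[185:230,225:265],None,fx=13,fy=13,interpolation=cv2.INTER_CUBIC))
E
```

```text
23.95 [ 0.4649417  -0.10714546  0.23300179]
1.1551 1.1804
1.1482 1.1716
1.131 1.1495
```

View pics/pol4.png

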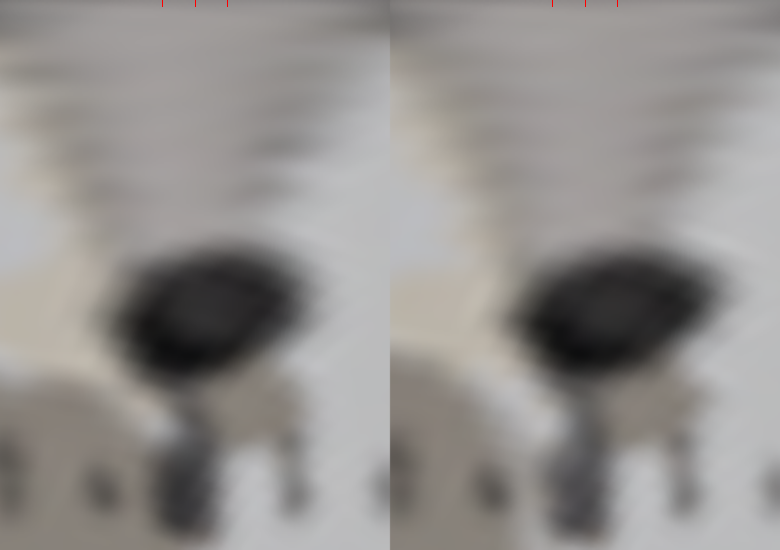

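View pics/b3.png

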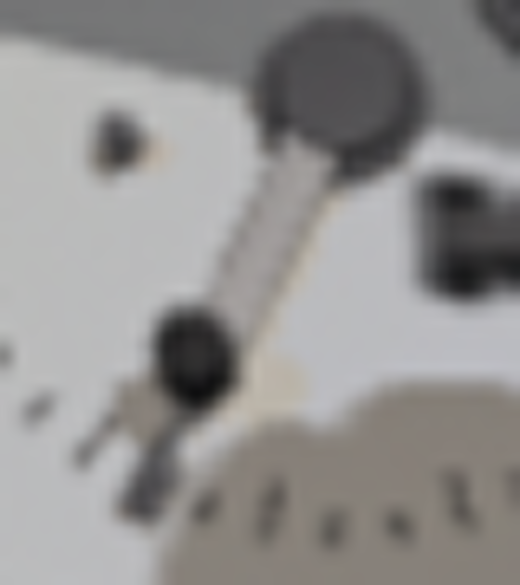

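```bash
python3 - <<'E'
from mv import *
im=np.mean([camera('side')['img'].astype(float) for _ in range(5)],0).round().astype(np.uint8); cv2.imwrite('pics/av_side2.png',im)
m0=load('side0')['img']; m11=load('side11')['img']
rs=np.arange(.02,.13,.0004)
def unwrap(img,z,v0):
    vs=v0+np.arange(-150,150)*.002
    mp=np.array([[proj(S,lev(v,r,z)) for v in vs] for r in rs],np.float32)
    return cv2.remap(img,mp[...,0],mp[...,1],cv2.INTER_CUBIC)
out=np.hstack([unwrap(m0,.087,1.187),unwrap(im,.098,1.187),unwrap(m11,.098,0)]); out=cv2.resize(out,None,fx=.88,fy=2)
for j in range(3):
    for v in(-.05,0,.05): X=int((j*300+(v+.3)/.002)*.88); cv2.line(out,(X,0),(X,549),(0,0,255),1)
cv2.imwrite('pics/pol5.png',out)
vs=np.arange(-.1,2.05,.0025)
mp=np.array([[proj(S,lev(v,r,.081)) for v in vs] for r in rs],np.float32); a=cv2.remap(m0,mp[...,0],mp[...,1],cv2.INTER_CUBIC)
from scipy.signal import find_peaks
p=a.astype(float).mean(2)[(rs>.111)&(rs<.118)].mean(0); pk,_=find_peaks(-p,prominence=6,distance=15); print([vs[i].round(3) for i in pk])
E
```

```text
[np.float64(0.02), np.float64(0.173), np.float64(0.323), np.float64(0.465), np.float64(0.613), np.float64(0.775), np.float64(0.923), np.float64(1.075), np.float64(1.19), np.float64(1.335), np.float64(1.503), np.float64(1.653), np.float64(1.795)]
```

View pics/pol5.png

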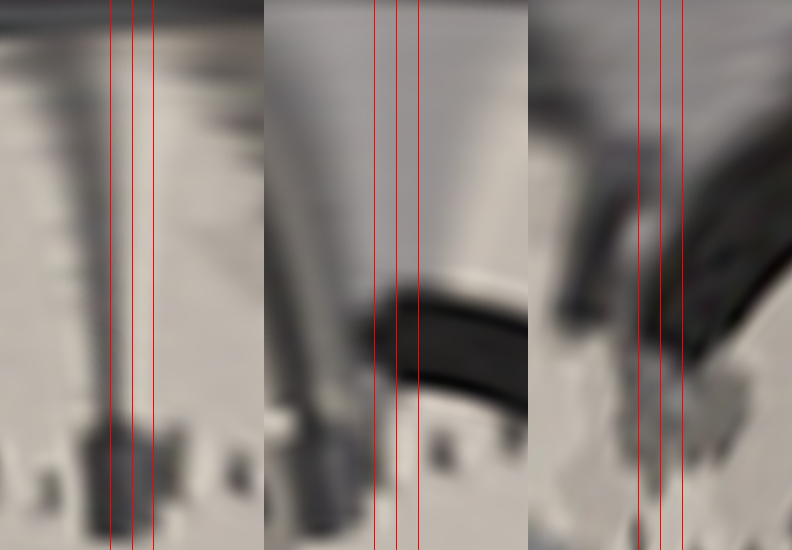

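```bash
python3 - <<'E'
from mv import *
B=tf(q,(.083,-.121,.102)); print(B, proj(S,B), proj(T,B))
o,M=state(); print(M[:,0].round(3)); to(B+[0,0,.06]-M[:,0]*.008)
E
```

```text
[ 0.56643683 -0.09100163  0.102     ] [273.97611231 199.45864557] [269.47598223 181.51905627]
[ 0.087  0.076 -0.993]
clock 24.45 pos [ 0.4645 -0.1054  0.2323] F [-0.32  0.71  0.34] w 0.6498800636431106
tool delta [ 0.0718 -0.0957  0.002 ] zyaw 94.19 tilt [-0.993 -0.092  0.07 ]
```

Call:
{"op": "play_rows", "data": {
  "increments": "0 -0.035 0.001 0;0.005 -0.035 0.001 0;0.02 -0.025 0 0;0.02 0 0 0;0.015 0 0 0;0 0 0 0",
  "hand": 1
}}

```text
clock: 25.05
position: [0.569, -0.0873, 0.1803]
ee_rot: [0.522, -0.438, -0.514, -0.521]
ft_force: [-0.3, 0.8, 0.1]
grip_width: -0.001
```

```bash
python3 - <<'E'
from mv import *
B=tf(q,(.083,-.121,.102))
o,M=state(); to(B+[0,0,.02]-M[:,0]*.008); print('tip',o['position']+M[:,0]*.008)
snap('side','side24');crop('side24',215,110,315,225,5,'s28');snap('top','top24');crop('top24',215,150,295,210,8,'t28')
E
```

```text
clock 25.05 pos [ 0.569  -0.0873  0.1803] F [-0.31  0.83  0.1 ] w -0.001315244740978328
tool delta [ 0.0494  0.0083 -0.0077] zyaw 94.62 tilt [-0.993 -0.094  0.072]
tip [ 0.56970398 -0.08666701  0.17234098]
```

View pics/s28.png

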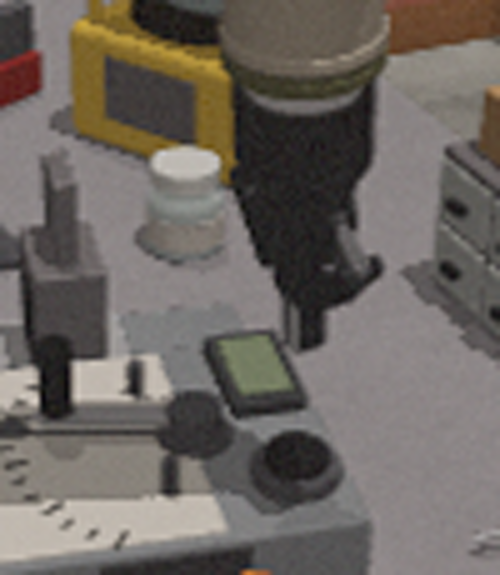

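Call:
{"op": "play_rows", "data": {
  "increments": "0.018 0.003 -0.003 0;0.018 0.003 -0.003 0;0.013 0.003 -0.002 0;0 0 0 0"
}}

```text
clock: 25.55
position: [0.5678, -0.0931, 0.1362]
ee_rot: [0.524, -0.435, -0.511, -0.524]
ft_force: [-0.4, 0.0, 0.6]
grip_width: 0.002
```

```bash
python3 - <<'E'
from mv import *
B=tf(q,(.083,-.121,.102))
o,M=state(); to(B+[0,0,.00]-M[:,0]*.008); print('tip',o['position']+M[:,0]*.008)
snap('side','side25');crop('side25',235,130,315,225,6,'s29')
E
```

```text
clock 25.55 pos [ 0.5678 -0.0931  0.1362] F [-0.45  0.03  0.63] w 0.0016719418645987137
tool delta [ 0.026   0.0048 -0.0003] zyaw 94.63 tilt [-0.992 -0.105  0.072]
tip [ 0.56855241 -0.0924257   0.12830371]
```

View pics/s29.png

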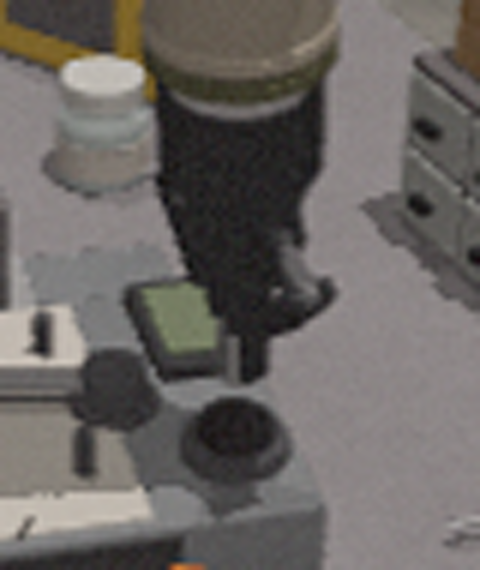

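Call:
{"op": "play_rows", "data": {
  "increments": "0.01 0.003 0 0;0.01 0.001 0 0;0 0 0 0"
}}

```text
clock: 25.9
position: [0.5676, -0.0915, 0.1178]
ee_rot: [0.526, -0.433, -0.51, -0.525]
ft_force: [0.1, -0.4, 0.5]
grip_width: 0.001
```

Call:
{"op": "play_rows", "data": {
  "increments": "0.005 0 0 0;0.004 0 0 0;0.003 0 0 0"
}}

```text
clock: 26.2
position: [0.5693, -0.0908, 0.1058]
ee_rot: [0.526, -0.433, -0.51, -0.525]
ft_force: [-2.6, -0.9, 4.7]
grip_width: 0.002
```

```bash
python3 - <<'E'
from mv import *
o,M=state(); print('tip',o['position']+M[:,0]*.008,o['ft_force'])
snap('side','side26');crop('side26',235,130,315,225,6,'s30')
E
```

```text
tip [ 0.57009174 -0.09012686  0.09790422] [-2.6366892  -0.94736909  4.73715555]
```

View pics/s30.png

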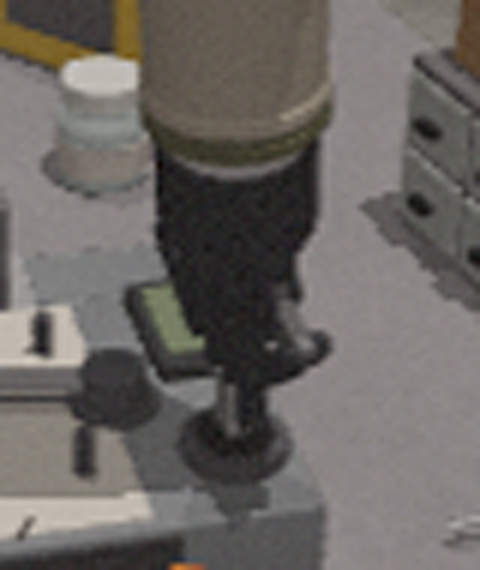

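On the button with 4.7 N. Press on to the bottom.

Call:
{"op": "play_rows", "data": {
  "increments": "0.003 0 0 0;0.003 0 0 0"
}}

```text
clock: 26.45
position: [0.5699, -0.0911, 0.1035]
ee_rot: [-0.525, 0.433, 0.51, 0.526]
ft_force: [-29.6, 2.3, 51.8]
grip_width: 0.003
```

Call:
{"op": "play_rows", "data": {
  "increments": "0.003 0 0 0;0.003 0 0 0"
}}

```text
clock: 26.65
position: [0.5699, -0.0911, 0.1038]
ee_rot: [-0.523, 0.432, 0.511, 0.528]
ft_force: [-21.8, 1.0, 38.3]
grip_width: 0.004
```

Call:
{"op": "play_rows", "data": {
  "increments": "-0.01 0 0 0;-0.02 0 0 0;-0.03 0 0 0;-0.03 0 0 0;-0.03 -0.02 -0.01 0;0 -0.03 -0.03 0;0 -0.03 -0.03 0;0 0 0 0"
}}

```text
clock: 27.45
position: [0.6458, -0.1656, 0.233]
ee_rot: [-0.525, 0.428, 0.512, 0.528]
ft_force: [-0.9, 0.5, -1.6]
grip_width: 0.003
```

```bash
python3 - <<'E'
from ovp import *
print(get_obs()['clock'],get_obs()['position'],get_obs()['ft_force'])
snap('side','side27');snap('top','top27')
crop('side27',180,110,330,250,5,'s31');
ovq('top27',170,145,300,250,6,'t31',tf(q,(-.02,.105,0))[:2],q[2],.036)
E
```

```text
27.45 [ 0.64579537 -0.16559954  0.23303251] [-0.89324046  0.52251372 -1.58207237]
```

View pics/s31.png

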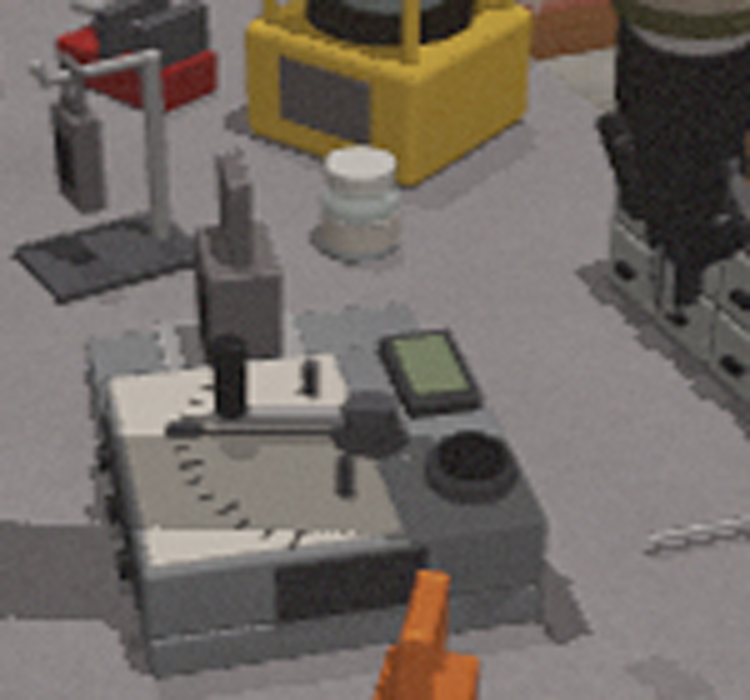

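View pics/t31.png

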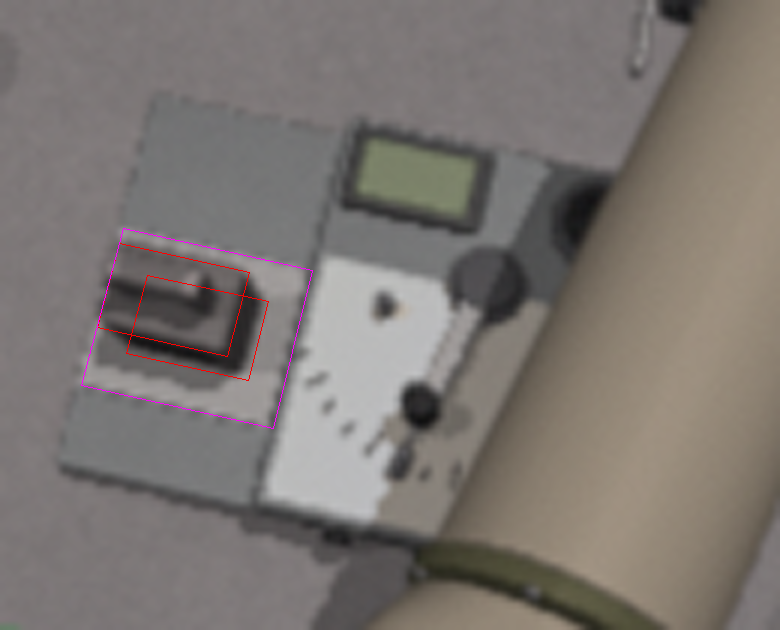

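View pics/side27.png

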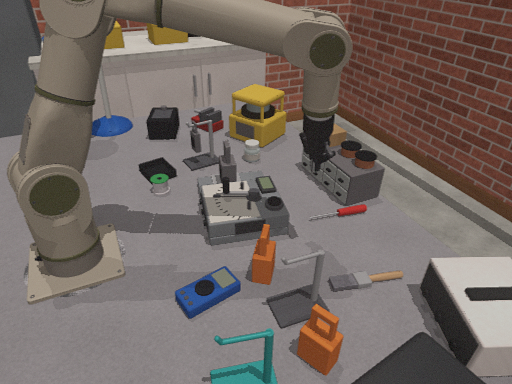

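```bash
python3 -c "
from workcell import workorder
print(workorder.hand_in())"
```

```text
the job is handed in; nothing more can be done
None
```

The job is done in the order asked and handed in at about 27.5 s on the robot's clock; no verdict was reported.

**What I did**
- Swung the load lever to its zero stop.
- Unhooked the grey battery pack, not an orange one, and stood it on the contact plate.
- Swung the lever to the set pointer. The first stop was about 0.03 rad short, so I gripped it again and corrected.
- Pressed the start button to its hard bottom and released it. The wrist force showed about 60 N at the bottom.

**Last checks**
- **Pack:** it stands upright, centred and square on the plate to within about 2–3 mm in both cameras.
- **Pointer:** it looks unmoved at about 1.187 rad. One later automatic reading gave 1.172, which I put down to the lever's shadow.
- **Lever:** the two cameras disagree slightly. The top view puts it at about 1.175 and the side view at about 1.20, so it lines up to about ±0.02 rad and I can't say closer than that.
- **Button and arm:** nothing touches the button, and the arm stands clear of everything.
- **Other things:** the detector still hangs on its hook, and the other things on the bench look undisturbed.

**Rough spots**
- Pressing the lever onto its zero stop reached about 57 N at the wrist for a moment and left the tool tilted about 5° for the rest of the job.
- On the first try at setting the pack down, it met the plate with about 38 N. I lifted it slightly and set it down again gently.

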